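Shut the burner's inner flame to its seat and take the kettle off

ROBOT

A 6-joint arm with a two-finger parallel gripper is mounted at the origin on the work surface. World frame = base frame: x ahead of the robot, y to its left, z up, the work surface at z = 0. Lengths are in m, angles in rad, forces in N, time in s.
With the tool pointing down it reaches from about 0.4 to 0.925 m from the base axis. Payload 12.5 kg.
Tool frame: the origin (TCP) lies on the mounting face of the last link; the fingertips stand 190 mm ahead of it and the grasp point (between the pads) lies 171 mm ahead of it; z points along the fingers, x is the direction in which the jaws open and shut, and the axes are right-handed (so a half turn about z gives the same grasp; the last joint's range is limited). The gripper opens to 95 mm and grips with 3 to 60 N. Pads are 20 mm wide; open, the fingers measure 119 mm over their backs; the gripper's body (75 mm by 180 mm) begins 59 mm behind the grasp point.
Start: joints at [1.171, 0.491, 1.559, -0, 1.092, -0.106], TCP at [0.181, 0.598, 0.405] pointing down, gripper open.
Joint ranges: [-3.1, 3.1], [-0.84, 2.19], [0.05, 2.79], [-1.13, 4.28], [0.06, 2.93], [-2.69, 2.69]. Speed limits (rad/s): [2.22, 2.22, 2.79, 3.14, 3.14, 3.14].

INTERFACE

Orientations are given as a unit quaternion [x, y, z, w].
In Python, from station import get_state, grab_frame, sign_off gives the robot as it stands.
- The arm moves only by the tool step_arm, never from a script. Its argument "rows" is one flat list of numbers, 6 for each row, row after row: the shift along the tool's x, y, z in mm, then the turn, a rotation vector about the tool's x, y, z in rad. In form: [x, y, z, rx, ry, rz, x, y, z, rx, ry, rz, ...]. A call has 1 to 12 rows; each row shifts and turns the commanded pose from where the row before left it, along the tool's axes as they then stand; what a row does not reach is not made up. A row lasts 1/12 s, in which the tool goes at most 41.7 mm and 7.16 degrees, less where a joint would pass 70% of its speed; a pose out of reach is approached as far as the arm can. A call with a gripper value outside its range is refused whole. "claw" is the opening, from -1 (shut) to 1 (fully open), set as the call begins (left out, the last holds). The fingers move at their own pace and stop on an object; "grip_force" is the grip in N (left out, the last holds). Time passes only in rows, so rows that do not move let the fingers close. It gives the time, the measured TCP pose, the force and the opening at its end, in the units of the state.
- get_state(): the state, without advancing time (a new reading comes with each control period).
- grab_frame(name): name is "side" or "top"; returns a dict with "img" (420x560x3 uint8, red, green, blue), "intrinsics" (3x3 intrinsics, pixels), "position" and "attitude" of the camera in the world. Camera axes: x right, y up, looking along -z (the intrinsics and any distortion apply to the point x, -y, -z); pixel columns grow to the right and rows downward; lengths in m; the calibration is good to about 2 mm. A picture is of the moment at which its call begins. There is no depth.
- sign_off(): hands the job in, once; it reports no verdict.
The state is a dict: "clock": time; "qpos": joint angles; "dq": joint speeds; "joint_efforts": joint torques, N m; "eef_pos": TCP position; "tool_rot": TCP orientation; "contact_force": force on the tool from outside, world axes, zero at the start; "wrist_torque": the same for the moment, N m; "gripper_width": finger opening in m.
Only numpy, scipy, OpenCV 4.12 (cv2) and the standard library are available. Lean on these libraries where they do the work, as an engineer would, in place of code of your own. Each camera call takes 0.05 s, during which the arm holds its last target.

TASK

The kettle has boiled. Shut the burner's inner flame first: turn the small red centre knob clockwise until its valve sits snugly on its seat, firm but not forced, and leave the big black outer knob around it exactly as it is set. Then lift the kettle by its handle and stand it gently on the round cork mat, with its whole base on the mat, and let everything go; nothing else may be moved.

Things in the scene. Friction and masses are not known exactly. Their poses are not given: they have to be found in the camera images.
- hob: table-top gas burner, white housing 360 (x) x 300 (y) x 60 mm high, fixed; origin at the centre of its underside, its front is -x. Its cast pan support, where the kettle starts, is centred 60 mm behind the origin (+x), top 85 mm above the table. The coaxial valve stands on the front strip of its top, the upright axis 130 mm in front of the origin (-x).
- valve: fixed steel collar of the coaxial valve, 82 mm across; origin on its upright axis, 60 mm above the table. It hides the inner valve's seat. The inner knob runs against 0.06 N m of friction (either way when it rests); after 0.5 to 1.4 rad (worn seats differ, nothing shows it) the torque rises by 2.5 N m per rad. A rise of 0.15 to 0.3 N m, kept for 0.5 s, is snug; over 0.42 scores the seat.
- inner_top (a point): centre of the inner knob's top face, on the valve's axis, 113 mm above the table. The bar's long side runs along this point's x axis, its 12 mm thickness along y; a white line marks its -x end.
- inner: inner knob of the valve, red: a grip bar 36 mm long, 12 mm thick, 28 mm high on a disc 37 mm across whose top is 3 mm above the outer knob's; origin on the axis, 82 mm above the table. It turns about its z axis; clockwise from above shuts it. One grasp is enough (0.5 to 1.5 rad). Let go when snug, it springs back by up to 0.15 rad and friction keeps it seated.
- outer: outer knob, black and ribbed, 66 mm across, 18 mm high, around and under the inner knob; its flat top is 82 mm above the table; origin on the valve's axis, 64 mm above the table. It turns so easily (0.015 N m) that a brushing finger moves it.
- outer_mark (a point): the white mark on the top of the outer knob, 30 mm from the valve's axis, 82 mm above the table
- kettle: round aluminium kettle, 164 mm across, base 140 mm across, 196 mm high, 0.5 to 0.75 kg, loose; origin at the centre of its underside, z up, spout towards +x reaching 138 mm from the middle
- kettle_grip (a point): centre of the kettle's black bail grip, 188 mm above its underside; the grip is a level bar 96 mm long (along this point's x axis), 16 mm wide (along y) and 16 mm high, with 54 mm of free height between it and the lid's knob
- mat: round cork mat, 190 mm across and 8 mm thick, fixed flat on the table to the left or the right of the burner; origin at the centre of its underside
- box: bystander: shut blue plastic box with a hinged clear lid and an orange press button in front, 150 x 120 x 77 mm, fixed; origin at the centre of its underside; on the other side of the burner from the mat
- box_lid (a joint): bystander: the box's lid, 0 shut, growing as it opens
- bowl_a: bystander: brown wooden bowl, 132 mm across, 50 mm high, loose; origin at the centre of its underside
- bowl_b: bystander: pale wooden bowl, 116 mm across, 45 mm high, loose; origin at the centre of its underside
- tongs: bystander: steel tongs, 245 mm long, 14 mm high, lying on the table, loose; origin on the table at the middle of their length, x along them
- creamer: bystander: white ceramic creamer, 72 mm across, 78 mm high, loose; origin at the centre of its underside
- tin: bystander: green tea tin, 72 mm across, 95 mm high, loose; origin at the centre of its underside
- mug: bystander: blue ceramic mug, 80 mm across, 85 mm high, loose; origin at the centre of its underside
There are look-alikes about, which are no part of the job. Several things have the shape of the kettle; the one meant has the colours described above.

How it is judged:
On the way, in this order (a step that is already met when the one before it is completed fails the run):
1. the inner valve is screwed snugly onto its seat (contact force between inner and valve above 8 N), for 0.2 s.
2. the kettle stands on the cork mat (horizontal distance between kettle and mat below 0.025 m and contact force between kettle and mat above 2 N), for 0.2 s.
At the end, for the whole second after the job is handed in: The inner valve is still on its seat (more than 2 N between spindle and seat), the outer knob's mark is within 3 mm (about 6 degrees) of where it was, and the kettle stands upright and still on the cork mat, its middle within 25 mm of the mat's middle (contact force between inner and valve above 2 N and horizontal distance between kettle and mat below 0.025 m and z of kettle in the frame of mat between 0.004 and 0.012 m and angle between kettle's own z axis and vertical below 0.06 rad and linear speed of kettle below 0.02 m/s and distance of outer_mark from where it was at the start of the episode below 0.003 m); the robot touches nothing.
It fails at once if the inner valve was forced into its seat (more than 34 N between spindle and seat, about 0.48 N m at the knob) (contact force between inner and valve above 34 N).
It fails at once if the outer knob was turned by more than about 6 degrees (distance of outer_mark from where it was at the start of the episode above 0.003 m).
It fails at once if the kettle was tipped by more than 25 degrees (angle between kettle's own z axis and vertical above 0.44 rad).
It fails at once if the kettle was banged down on the mat (more than 150 N), or let go and dropped from more than about 5 mm (contact force between kettle and mat above 150 N or (linear speed of kettle above 0.3 m/s and contact force between the fingers and kettle below 0.5 N)).
It fails at once if a bystander was moved by more than 30 mm, or the box was opened (distance of any of bowl_a, bowl_b, tongs, creamer, tin, mug from where it was at the start of the episode above 0.03 m or value of joint box_lid above 0.2 rad).
It also fails if it takes over 69 s, if anything falls off the work surface, if the arm or the gripper's body presses on something with over 40 N, if the wrist force passes 120 N, or if a joint passes its speed limit or range.

## Working session

There is one attempt and no reset: what is moved stays moved. The work goes in short steps, Python scripts to look and compute and a tool call to move; the robot and the scene stay as the last step left them, time stands still between calls to the robot, and variables do not carry over. Pictures are saved under pics/ and viewed, and the job is handed in when it is done.

Besides the shell and the picture viewer there is one more tool, called after "Emit:" as name(argument=value, ...), one argument or row to a line, values as JSON. step_arm: Moves the arm, as the interface text tells. Its arguments: {"type":"object","properties":{"rows":{"type":"array"},"claw":{"type":"number"},"grip_force":{"type":"number"}},"required":["rows"]}

```bash
mkdir -p pics; ls
python3 - <<'E'
from station import get_state, grab_frame
import cv2
print(get_state())
for n in ("side","top"):
    f=grab_frame(n); cv2.imwrite(f"pics/{n}0.png",f["img"][:,:,::-1]); print(n,f["intrinsics"],f["position"],f["attitude"],[k for k in f])
E
```

```text
pics
{'clock': 0.0, 'qpos': array([ 1.17141703e+00,  4.91554522e-01,  1.55949090e+00, -4.88791440e-05,
        1.09166557e+00, -1.05622595e-01]), 'dq': array([-0.0004104 ,  0.00020424, -0.00067348,  0.00038309,  0.00021469,
        0.00127597]), 'joint_efforts': array([-3.21597417e-04, -6.12654161e+01, -2.58187509e+01,  6.92765415e-02,
        4.82253497e-02, -7.85105476e-05]), 'eef_pos': array([0.1809466 , 0.59818713, 0.40415048]), 'tool_rot': array([ 8.02971993e-01,  5.96016497e-01, -4.70616947e-04,  3.02748753e-04]), 'contact_force': array([-0.34461665,  0.03419434,  0.00678552]), 'wrist_torque': array([ 0.01885928, -0.0081279 ,  0.01358531]), 'gripper_width': 0.0951809139101724}
side [[454.49347992   0.         273.3334778 ]
 [  0.         454.49347992 201.67639138]
 [  0.           0.           1.        ]] [-0.18528193  1.07934946  1.33093651] [-0.10324521  0.38664782  0.88149058 -0.25063567] ['img', 'intrinsics', 'position', 'attitude']
top [[401.71928921   0.         281.64547747]
 [  0.         401.71928921 200.13128923]
 [  0.           0.           1.        ]] [ 0.24512003 -0.00669396  1.69076679] [-0.04910142  0.04767195  0.70911972 -0.70175898] ['img', 'intrinsics', 'position', 'attitude']
```

View pics/side0.png

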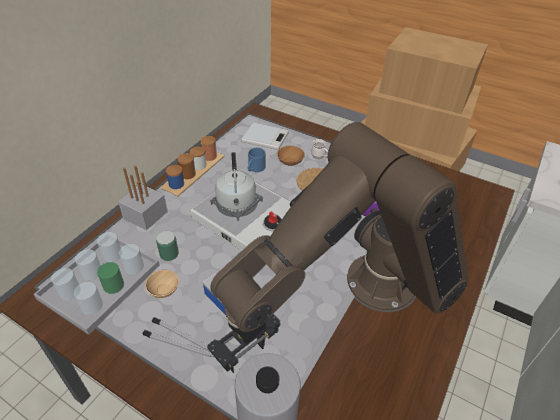

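View pics/top0.png

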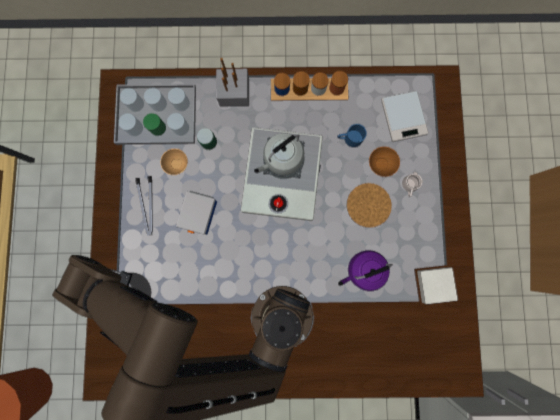

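Top view: hob about (283,173), red knob (279,203), kettle (284,155), mat (369,205), box (197,212). A purple look-alike kettle is at (368,270). I'll zoom in next.

```bash
cat > h.py <<'E'
import numpy as np, cv2
from scipy.spatial.transform import Rotation as R
from station import get_state, grab_frame
def ray(f,u,v):
    K=f["intrinsics"]; d=np.array([(u-K[0,2])/K[0,0],-(v-K[1,2])/K[1,1],-1.])
    return np.array(f["position"]),R.from_quat(f["attitude"]).apply(d)
def onz(f,u,v,z):
    p,d=ray(f,u,v); return p+d*(z-p[2])/d[2]
def proj(f,P):
    K=f["intrinsics"]; c=R.from_quat(f["attitude"]).inv().apply(np.asarray(P)-f["position"])
    return np.array([K[0,0]*c[0]/-c[2]+K[0,2],K[1,1]*c[1]/c[2]+K[1,2]])
def crop(f,u0,v0,w,h,s,name):
    im=f["img"][v0:v0+h,u0:u0+w,::-1]; cv2.imwrite("pics/"+name,cv2.resize(im,None,fx=s,fy=s,interpolation=cv2.INTER_CUBIC))
def tri(fs,px):
    A=np.zeros((3,3));b=np.zeros(3)
    for f,(u,v) in zip(fs,px):
        p,d=ray(f,u,v);d/=np.linalg.norm(d);M=np.eye(3)-np.outer(d,d);A+=M;b+=M@p
    return np.linalg.solve(A,b)
E
python3 - <<'E'
from h import *
t=grab_frame("top"); s=grab_frame("side")
crop(t,235,120,90,105,5.7,"t1.png"); crop(s,185,145,120,100,6,"s1.png")
# camera convention check: robot base, tcp
print(proj(t,[0,0,0]),proj(s,[0,0,0]),proj(t,get_state()["eef_pos"]),R.from_quat(t["attitude"]).as_matrix())
E
```

```text
[281.75130684 316.0640227 ] [380.31147469 280.81182535] [ 91.07921851 278.02098525] [[-0.01024678  0.99058074 -0.136546  ]
 [-0.99994378 -0.01052345 -0.00130449]
 [-0.00272913  0.13652495  0.99063287]]
```

View pics/t1.png

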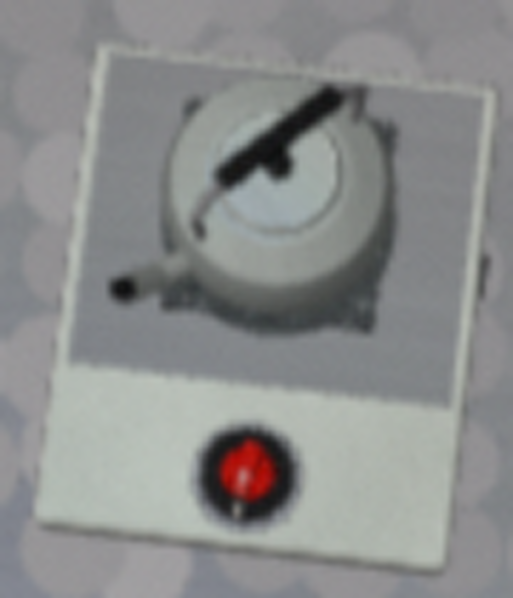

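View pics/s1.png

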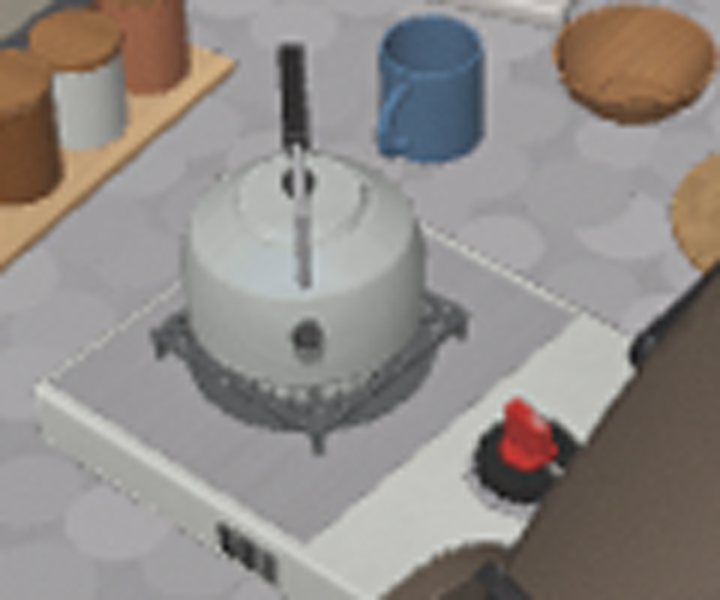

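Run:
```python
from h import *
t=grab_frame("top"); s=grab_frame("side")
crop(t,262,186,34,34,17,"t2.png"); crop(s,255,200,34,34,17,"s2.png")
# kettle grip, hob corners from crop coordinates
c=lambda x,y:(235+ (x+.5)/5.7-.5,120+(y+.5)/5.7-.5)
C=[onz(t,*c(*p),0.06) for p in [(100,45),(494,92),(440,572),(38,520)]]
for q in C: print("hob corner",q.round(4))
print([np.linalg.norm(C[i]-C[(i+1)%4]).round(4) for i in range(4)])
ctr=np.mean(C,0); ax=(C[0]+C[1]-C[2]-C[3]); yaw=np.arctan2(ax[1],ax[0]); print("hob",ctr,yaw)
e=np.array([np.cos(yaw),np.sin(yaw),0]); print("valve",ctr-.13*e,"pan",ctr+.06*e)
# mat
hsv=cv2.cvtColor(t["img"],cv2.COLOR_RGB2HSV)
m=cv2.inRange(hsv,(8,80,80),(25,255,255)); m[:, :335]=0; m[:175]=0;m[240:]=0;m[:,400:]=0
cn=max(cv2.findContours(m,0,1)[0],key=cv2.contourArea); el=cv2.fitEllipse(cn); print(el)
M=onz(t,*el[0],.008); print("mat",M)
for du in [(el[1][0]/2,0),(0,el[1][0]/2)]: print(np.linalg.norm(onz(t,el[0][0]+du[0],el[0][1]+du[1],.008)-M))
# black grip
m=(t["img"].max(2)<60).astype(np.uint8); m[:,:270]=0; m[:130]=0; m[158:]=0; m[:,310:]=0
cn=max(cv2.findContours(m,0,1)[0],key=cv2.contourArea); print(cn[:,0].tolist(),cv2.minAreaRect(cn))
```

```text
hob corner [0.7795 0.1163 0.06  ]
hob corner [ 0.7405 -0.1733  0.06  ]
hob corner [ 0.3872 -0.1263  0.06  ]
hob corner [0.4276 0.1609 0.06  ]
[np.float64(0.2922), np.float64(0.3563), np.float64(0.29), np.float64(0.3547)]
hob [ 0.58369635 -0.00559893  0.06      ] -0.12894863531120274
valve [0.45477566 0.01111798 0.06      ] pan [ 0.64319821 -0.01331442  0.06      ]
((368.7240295410156, 204.84725952148438), (42.6858024597168, 43.94586181640625), 116.52250671386719)
mat [ 0.45308039 -0.3716526   0.008     ]
0.08998298823775254
0.09013401874679822
[[292, 135], [291, 136], [290, 137], [289, 137], [288, 138], [287, 139], [286, 140], [285, 141], [284, 141], [283, 142], [282, 143], [281, 144], [280, 144], [279, 145], [278, 146], [277, 147], [276, 147], [275, 148], [274, 149], [273, 150], [274, 151], [274, 152], [275, 151], [276, 151], [277, 150], [278, 149], [279, 149], [280, 148], [281, 148], [282, 149], [283, 150], [284, 150], [285, 149], [285, 148], [284, 147], [284, 146], [284, 145], [285, 144], [286, 143], [287, 142], [288, 142], [289, 141], [290, 140], [291, 140], [292, 139], [293, 138], [294, 138], [294, 137], [294, 136], [293, 136]] ((284.687744140625, 144.89407348632812), (7.255558013916016, 25.607852935791016), 52.4314079284668)
```

View pics/t2.png

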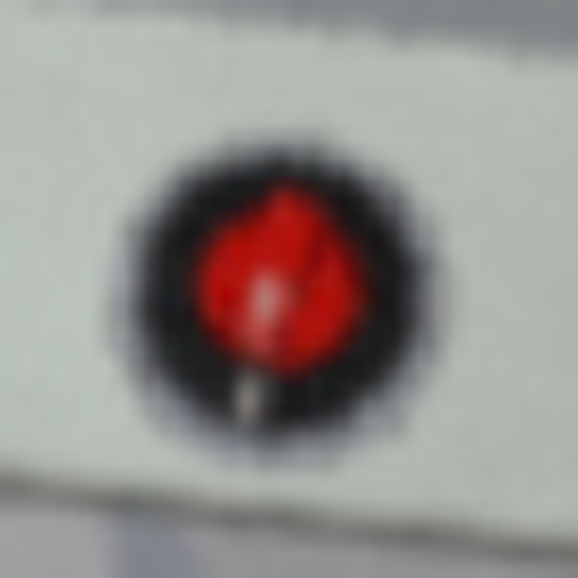

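View pics/s2.png

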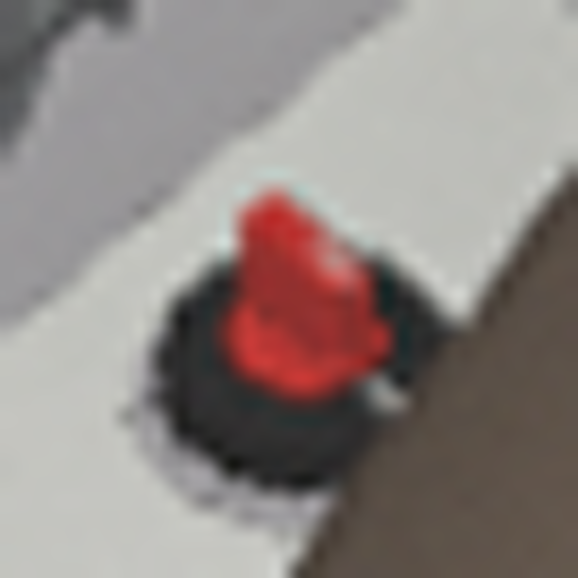

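Emit:
step_arm(
  rows=[-14, 25, -8.5, 0, 0, 0, -14, 25, -8.5, 0, 0, 0, -14, 25, -8.5, 0, 0, 0, -14, 25, -8.5, 0, 0, 0, -14, 25, -8.5, 0, 0, 0, -14, 25, -8.5, 0, 0, 0, -14, 25, -8.5, 0, 0, 0, -14, 25, -8.5, 0, 0, 0, -14, 25, -8.5, 0, 0, 0, -14, 25, -8.5, 0, 0, 0, -14, 25, -8.5, 0, 0, 0, -14, 25, -8.5, 0, 0, 0],
  claw=1,
)

```text
clock: 1.3
eef_pos: [0.4202, 0.3493, 0.5073]
tool_rot: [0.803, 0.596, 0.0, -0.0]
contact_force: [0.2, -0.0, 0.1]
gripper_width: 0.0953
```

Emit:
step_arm(
  rows=[-31, 9.4, 0, 0, 0, 0, -31, 9.4, 0, 0, 0, 0, -31, 9.4, 0, 0, 0, 0, -31, 9.4, 0, 0, 0, 0, -31, 9.4, 0, 0, 0, 0, -31, 9.4, 0, 0, 0, 0, -31, 9.4, 0, 0, 0, 0, -31, 9.4, 0, 0, 0, 0, -31, 9.4, 0, 0, 0, 0, -31, 9.4, 0, 0, 0, 0, -31, 9.4, 0, 0, 0, 0, -31, 9.4, 0, 0, 0, 0],
)

```text
clock: 2.3
eef_pos: [0.4192, -0.0397, 0.5069]
tool_rot: [0.803, 0.596, 0.0, 0.0]
contact_force: [1.0, 0.9, 0.2]
gripper_width: 0.095
```

Emit:
step_arm(
  rows=[-31, 9.4, 0, 0, 0, 0, -31, 9.4, 0, 0, 0, 0, -31, 9.4, 0, 0, 0, 0, -31, 9.4, 0, 0, 0, 0, -31, 9.4, 0, 0, 0, 0, -31, 9.4, 0, 0, 0, 0],
)

```text
clock: 2.8
eef_pos: [0.4194, -0.2342, 0.5068]
tool_rot: [0.803, 0.596, 0.0, 0.0]
contact_force: [0.1, -0.4, 1.8]
gripper_width: 0.0954
```

Run:
```python
from h import *
print(get_state())
t=grab_frame("top"); s=grab_frame("side")
cv2.imwrite("pics/t3.png",t["img"][:,:,::-1])
crop(t,262,186,34,34,17,"t4.png"); crop(s,255,200,34,34,17,"s4.png")
```

```text
{'clock': 2.8, 'qpos': array([-6.46906308e-01,  1.82215689e-01,  1.74880463e+00,  1.56799563e-04,
        1.21031234e+00, -1.92373158e+00]), 'dq': array([-0.67151421,  0.29387822, -0.3730423 , -0.00082476,  0.07616513,
       -0.66595694]), 'joint_efforts': array([ 4.15070102e+00, -4.45152605e+01, -2.53543103e+01, -1.57809514e-01,
       -3.85261257e-03,  1.03386261e+00]), 'eef_pos': array([ 0.41937929, -0.23417012,  0.50681468]), 'tool_rot': array([8.03059179e-01, 5.95899264e-01, 1.07004550e-04, 1.04076156e-04]), 'contact_force': array([ 0.05513735, -0.4393154 ,  1.80288534]), 'wrist_torque': array([ 0.01247388, -0.09420357,  0.04832563]), 'gripper_width': 0.09543430044512999}
```

View pics/t3.png

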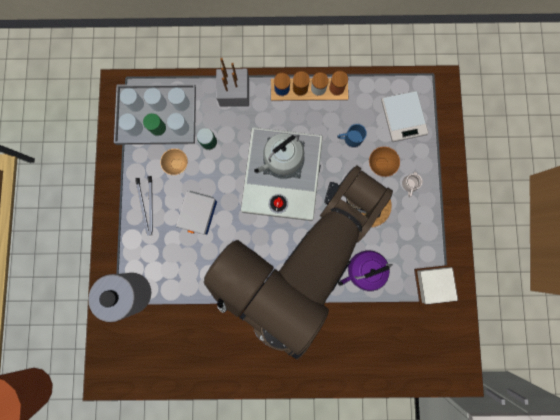

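View pics/s4.png

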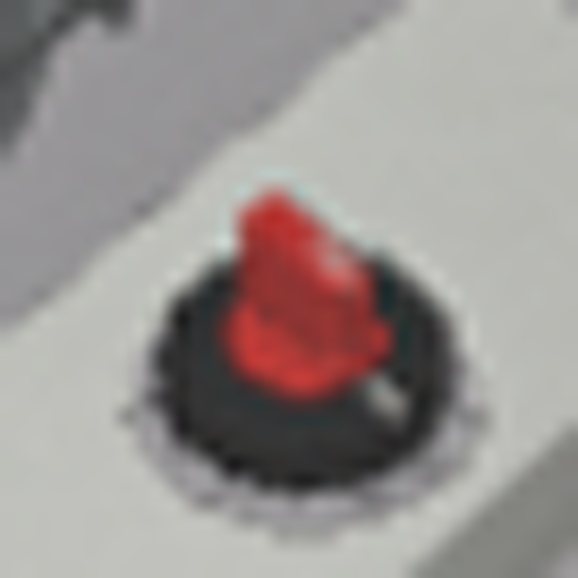

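View pics/t4.png

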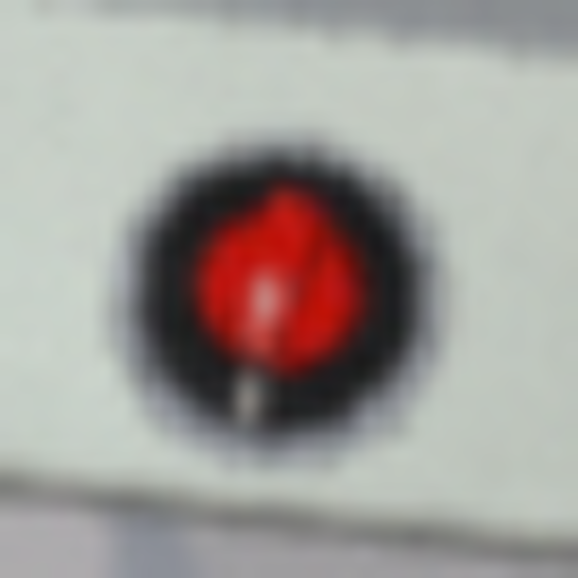

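Run:
```python
from h import *
t=grab_frame("top"); s=grab_frame("side")
ct=lambda x,y:(262+(x+.5)/17-.5,186+(y+.5)/17-.5)
cs=lambda x,y:(255+(x+.5)/17-.5,200+(y+.5)/17-.5)
print("top +x tip",onz(t,*ct(288,190),.113),"line c",onz(t,*ct(265,300),.113))
print("side +x tip",onz(s,*cs(275,193),.113),"line c",onz(s,*cs(335,257),.113))
print("outer mark top",onz(t,*ct(250,398),.082),"side",onz(s,*cs(385,395),.082))
print("line tri",tri([t,s],[ct(265,300),cs(335,257)]),"mark tri",tri([t,s],[ct(250,398),cs(385,395)]))
# outer knob dark+red mask
for n,f,(u0,v0) in (("top",t,(262,186)),("side",s,(255,200))):
    im=f["img"][v0:v0+34,u0:u0+34].astype(int)
    big=cv2.resize(im.astype(np.uint8),None,fx=10,fy=10,interpolation=cv2.INTER_CUBIC).astype(int)
    dark=((big.max(2)<95)|(big[...,0]-big[...,1]>60)).astype(np.uint8)
    nl,lab,st,ce=cv2.connectedComponentsWithStats(dark)
    c0=lab[170,170]; m=(lab==c0).astype(np.uint8)
    cn=max(cv2.findContours(m,0,1)[0],key=cv2.contourArea); h=cv2.convexHull(cn)
    el=cv2.fitEllipse(h); u,v=u0+(el[0][0]+.5)/10-.5,v0+(el[0][1]+.5)/10-.5
    print(n,"outer el",el,st[c0],onz(f,u,v,.082),onz(f,u,v,.073))
    a=onz(f,u,v,.078); print([np.linalg.norm(onz(f,u+d,v,.078)-a) for d in (el[1][0]/20,el[1][1]/20)])
    red=((big[...,0]-big[...,1]>60)).astype(np.uint8); red[:20]=0
    mm=cv2.moments(red); print("red bbox",cv2.boundingRect(red),mm["m10"]/mm["m00"],mm["m01"]/mm["m00"])
    P=np.array([0.4548,.0111,.113]); print("pred top px crop",(proj(f,P)-[u0,v0])*17+8.5, "disc", (proj(f,[.4548,.0111,.085])-[u0,v0])*17+8.5)
```

```text
top +x tip [0.47645345 0.00784485 0.113     ] line c [0.4506111  0.01344067 0.113     ]
side +x tip [0.46949913 0.00060369 0.113     ] line c [0.44717775 0.01105902 0.113     ]
outer mark top [0.43125714 0.01759659 0.082     ] side [0.43046198 0.01593646 0.082     ]
line tri [0.44858508 0.01261476 0.11410298] mark tri [0.43046111 0.01730057 0.08335691]
top outer el ((163.729248046875, 173.08338928222656), (164.52618408203125, 166.42501831054688), 99.18175506591797) [   82    92   165   165 20840] [0.45590976 0.01057263 0.082     ] [0.45708899 0.01066923 0.073     ]
[np.float64(0.03330691318615729), np.float64(0.033691293955336016)]
red bbox (115, 111, 99, 108) 164.6442220200182 166.65072143507084
pred top px crop [275.38586027 282.57187906] disc [276.8572312  298.11328634]
side outer el ((175.71652221679688, 207.73858642578125), (168.90206909179688, 181.31361389160156), 139.4877166748047) [   90   114   176   177 20280] [0.45387944 0.01500455 0.082     ] [0.45848532 0.00733474 0.073     ]
[np.float64(0.03281248094697322), np.float64(0.03522446218744634)]
red bbox (133, 114, 96, 120) 175.82032908704883 180.04445329087048
pred top px crop [306.52884948 245.00081538] disc [305.22659289 332.88678121]
```

Run:
```python
from h import *
t=grab_frame("top"); s=grab_frame("side")
o=[]
for f,(u0,v0) in ((t,(271,195)),(s,(266,209))):
    im=f["img"][v0:v0+16,u0:u0+16]
    big=cv2.resize(im,None,fx=25,fy=25,interpolation=cv2.INTER_LANCZOS4)
    r=big[...,0].astype(float); r=np.clip((r-100)/(r.max()-100)*255,0,255).astype(np.uint8)
    g=np.clip(big[...,1].astype(float)*2,0,255).astype(np.uint8)
    o.append(np.vstack([big[:,:,::-1][:300] if 0 else big[:,:,::-1]])); cv2.imwrite("pics/r_%d.png"%u0,np.hstack([big[:,:,::-1],cv2.cvtColor(r,8)]))
```

```text
(no output)
```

View pics/r_271.png

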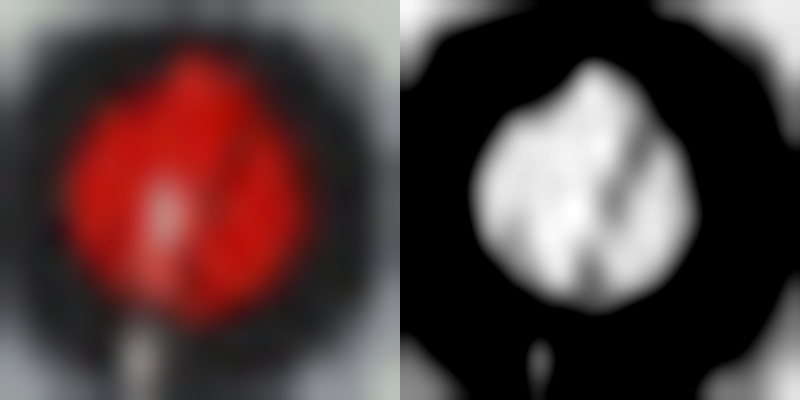

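View pics/r_266.png

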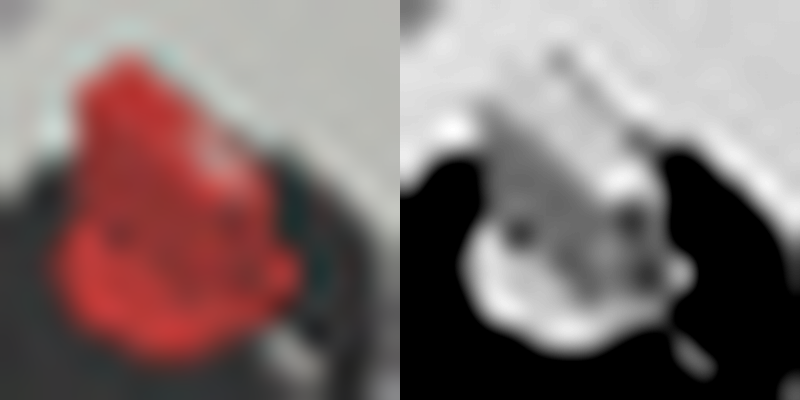

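Run:
```python
from h import *
t=grab_frame("top"); s=grab_frame("side")
c=lambda u0,v0,x,y:(u0+(x+.5)/25-.5,v0+(y+.5)/25-.5)
def ang(f,o,a,b,z=.113):
    A=onz(f,*c(*o,*a),z);B=onz(f,*c(*o,*b),z);d=B-A; print(A.round(4),B.round(4),np.arctan2(d[1],d[0]).round(3))
ang(s,(266,209),(200,205),(90,110))
ang(s,(266,209),(255,155),(155,55))
ang(t,(271,195),(205,215),(248,125),.1)
# predicted bar corners for candidates
for a in (-.3,-.4,-.5):
  for f,o in ((t,(271,195)),(s,(266,209))):
    ca,sa=np.cos(a),np.sin(a)
    print(a,[(((proj(f,[.4555+ca*x-sa*y,.0108+sa*x+ca*y,.113])-o)+.5)*25-.5).astype(int).tolist() for x,y in ((.018,.006),(.018,-.006),(-.018,-.006),(-.018,.006))])
```

```text
[0.4436 0.0221 0.113 ] [0.4687 0.0134 0.113 ] -0.333
[0.4422 0.0084 0.113 ] [ 0.4667 -0.0022  0.113 ] -0.409
[0.4525 0.0072 0.1   ] [4.669e-01 2.000e-04 1.000e-01] -0.452
-0.3 [[177, 67], [250, 88], [185, 304], [112, 282]]
-0.3 [[65, 87], [124, 52], [279, 176], [220, 212]]
-0.4 [[189, 67], [259, 95], [173, 304], [102, 275]]
-0.4 [[72, 80], [136, 49], [272, 183], [209, 215]]
-0.5 [[201, 68], [268, 104], [161, 302], [94, 267]]
-0.5 [[80, 73], [148, 47], [265, 190], [197, 217]]
```

Bar heading is about -0.40 rad and the axis about (0.4555, 0.0108), consistent across both views and the hob geometry. I'll go above the knob.

Emit:
step_arm(
  rows=[24.4, -3.6, 10, 0, 0, 0, 24.4, -3.6, 10, 0, 0, 0, 24.4, -3.6, 10, 0, 0, 0, 24.4, -3.6, 10, 0, 0, 0, 24.4, -3.6, 10, 0, 0, 0, 24.4, -3.6, 10, 0, 0, 0, 24.4, -3.6, 10, 0, 0, 0, 24.4, -3.6, 10, 0, 0, 0, 24.4, -3.6, 10, 0, 0, 0, 24.4, -3.6, 10, 0, 0, 0.1, 0, 0, 0, 0, 0, 0, 0, 0, 0, 0, 0, 0],
  claw=-0.1,
  grip_force=40,
)

```text
clock: 4.2
eef_pos: [0.4558, 0.013, 0.4066]
tool_rot: [0.831, 0.557, -0.0, -0.0]
contact_force: [0.5, -0.1, 0.6]
gripper_width: 0.043
```

Run:
```python
from h import *
st=get_state();print(st["eef_pos"],R.from_quat(st["tool_rot"]).as_matrix().round(4),st["gripper_width"],st["contact_force"],st["wrist_torque"])
d=np.array([.4555,.0108,.283])-st["eef_pos"]; print(R.from_quat(st["tool_rot"]).inv().apply(d)*1000)
t=grab_frame("top");s=grab_frame("side"); crop(s,220,150,100,80,6,"s5.png")
```

```text
[0.45579846 0.01297821 0.40659798] [[ 3.797e-01  9.251e-01 -6.000e-04]
 [ 9.251e-01 -3.797e-01  1.000e-04]
 [-1.000e-04 -5.000e-04 -1.000e+00]] 0.04296999294378084 [ 0.54244864 -0.09807513  0.5941629 ] [ 4.03776585e-02  3.17911492e-02 -4.66117036e-05]
[ -2.11278177   0.6188966  123.59793102]
```

View pics/s5.png

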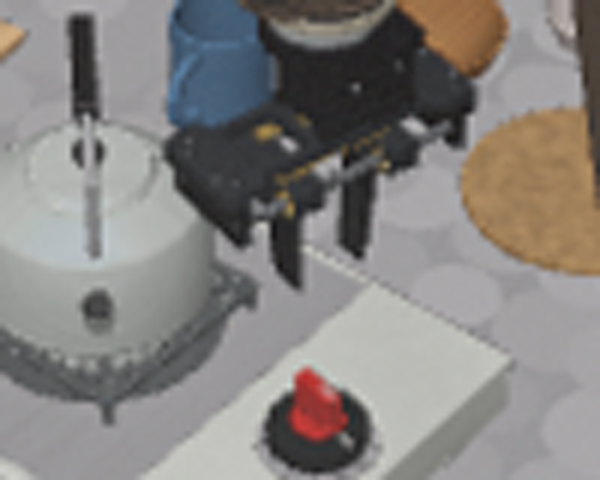

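Fingers are above the knob, near (320,240) in the crop, with the knob at (318,405). I'll lower to just over the bar and check.

Emit:
step_arm(
  rows=[-0.5, 0.2, 16, 0, 0, 0, -0.5, 0.2, 16, 0, 0, 0.01, -0.5, 0.2, 16, 0, 0, 0, -0.5, 0, 16, 0, 0, 0, 0, 0, 15, 0, 0, 0, 0, 0, 12, 0, 0, 0, 0, 0, 0, 0, 0, 0, 0, 0, 0, 0, 0, 0],
)

```text
clock: 4.97
eef_pos: [0.4559, 0.0088, 0.316]
tool_rot: [0.835, 0.551, -0.0, -0.0]
contact_force: [0.5, 0.2, -0.2]
gripper_width: 0.0431
```

Run:
```python
from h import *
st=get_state();print(st["eef_pos"],st["gripper_width"],st["contact_force"],st["wrist_torque"])
d=np.array([.4555,.0108,.282])-st["eef_pos"]; print(R.from_quat(st["tool_rot"]).inv().apply(d)*1000)
s=grab_frame("side"); crop(s,240,180,60,50,10,"s6.png")
# predicted fingertip inner corners in crop
M=R.from_quat(st["tool_rot"]).as_matrix()
for sx in (-1,1):
  for sy in (-1,1): print(sx,sy,(proj(s,st["eef_pos"]+M@[sx*st["gripper_width"]/2,sy*.01,.19])-[240,180])*10+4.5)
```

```text
[0.45591854 0.00875343 0.31598984] 0.043096737217591746 [ 0.48117458  0.23486675 -0.15298534] [-0.03844414  0.01550059 -0.00697058]
[ 1.71874444 -1.17894748 33.99013299]
-1 -1 [392.09020314 307.25309753]
-1 1 [361.62015201 277.63704487]
1 -1 [299.81867069 352.25823005]
1 1 [269.65387357 322.01546516]
```

View pics/s6.png

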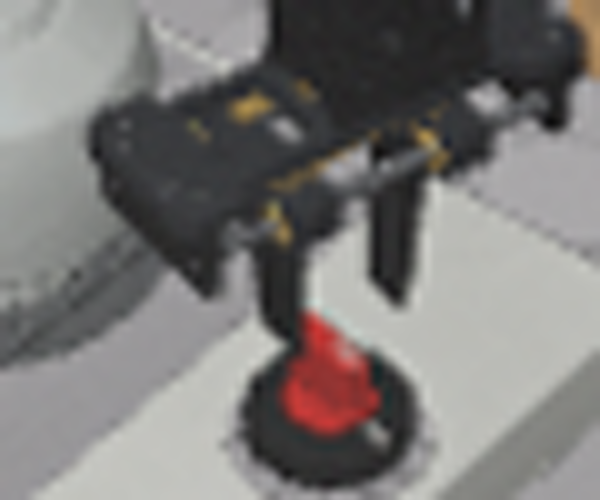

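Fingertips match their predicted pixels and straddle the bar. I'll go down and then close.

Emit:
step_arm(
  rows=[0.7, -0.4, 9, 0, 0, 0, 0.5, -0.4, 9, 0, 0, 0, 0.5, -0.4, 9, 0, 0, 0, 0, 0, 6, 0, 0, 0, 0, 0, 0, 0, 0, 0, 0, 0, 0, 0, 0, 0],
)

```text
clock: 5.52
eef_pos: [0.4554, 0.0114, 0.2823]
tool_rot: [0.835, 0.551, -0.0, -0.0]
contact_force: [-0.3, 0.4, -0.6]
gripper_width: 0.0427
```

Emit:
step_arm(
  rows=[0, 0, 0, 0, 0, 0, 0, 0, 0, 0, 0, 0, 0, 0, 0, 0, 0, 0, 0, 0, 0, 0, 0, 0, 0, 0, 0, 0, 0, 0, 0, 0, 0, 0, 0, 0],
  claw=-1,
  grip_force=30,
)

```text
clock: 6.02
eef_pos: [0.4553, 0.0113, 0.2829]
tool_rot: [0.834, 0.551, -0.0, 0.0]
contact_force: [-1.9, -2.2, 2.4]
gripper_width: 0.0119
```

Run:
```python
from h import *
st=get_state();print(st["clock"],st["qpos"],st["eef_pos"],st["gripper_width"],st["contact_force"],st["wrist_torque"])
M=R.from_quat(st["tool_rot"]).as_matrix();print(np.arctan2(M[1,0],M[0,0]))
s=grab_frame("side"); crop(s,240,180,60,50,10,"s7.png")
```

```text
6.0167 [-1.20412138e-01  4.43143331e-01  2.09151472e+00 -4.55423447e-04
  6.07009779e-01 -1.28732379e+00] [0.45526577 0.01127324 0.28287633] 0.011947444781109047 [-1.9212571  -2.22489772  2.38312486] [-0.34279014  0.24132527 -0.04072422]
1.1672857263637653
```

View pics/s7.png

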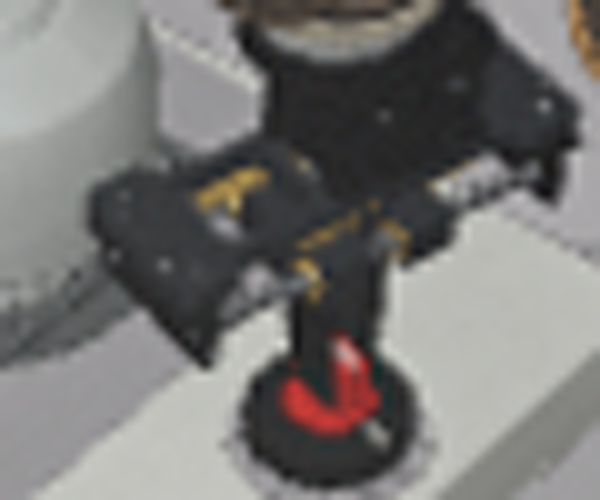

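The 12 mm bar is gripped with small side forces. I'll turn clockwise (+rz) slowly and watch wrist torque z.

Emit:
step_arm(
  rows=[0, 0, 0, 0, 0, 0.04, 0, 0, 0, 0, 0, 0.04, 0, 0, 0, 0, 0, 0.04, 0, 0, 0, 0, 0, 0.04, 0, 0, 0, 0, 0, 0.04, 0, 0, 0, 0, 0, 0.04, 0, 0, 0, 0, 0, 0.04, 0, 0, 0, 0, 0, 0.04],
)

```text
clock: 6.73
eef_pos: [0.4554, 0.0115, 0.2829]
tool_rot: [0.912, 0.41, 0.0, -0.0]
contact_force: [0.6, 2.0, 2.3]
gripper_width: 0.0119
```

```bash
cat > q.py <<'E'
from h import *
st=get_state();M=R.from_quat(st["tool_rot"]).as_matrix()
print(round(st["clock"],2),st["eef_pos"].round(4),"w",round(st["gripper_width"],4),"F",st["contact_force"].round(2),"T",st["wrist_torque"].round(3),"ang",np.arctan2(M[1,0],M[0,0]).round(4),"q6",st["qpos"][5].round(4),"tq",st["joint_efforts"][5].round(3))
E
python3 q.py;python3 - <<'E'
from h import *
s=grab_frame("side"); crop(s,240,180,60,50,10,"s8.png")
E
```

```text
6.73 [0.4554 0.0115 0.2829] w 0.0119 F [0.62 2.01 2.25] T [ 0.346 -0.084  0.104] ang 0.8449 q6 -0.9654 tq -0.721
```

View pics/s8.png

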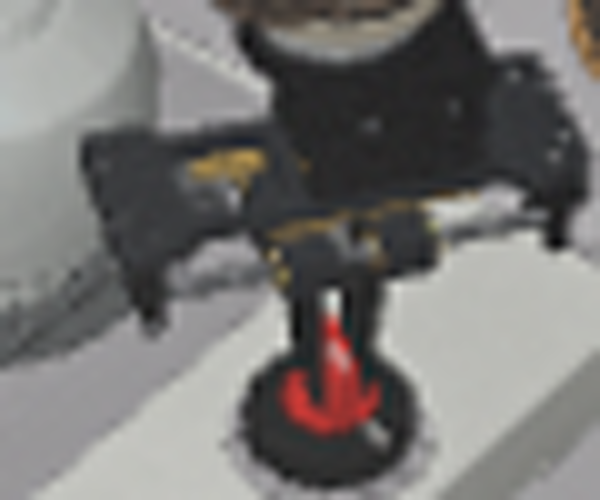

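Emit:
step_arm(
  rows=[0, 0, 0, 0, 0, 0.025, 0, 0, 0, 0, 0, 0.025, 0, 0, 0, 0, 0, 0.025, 0, 0, 0, 0, 0, 0.025, 0, 0, 0, 0, 0, 0],
)

```text
clock: 7.2
eef_pos: [0.4555, 0.0116, 0.2829]
tool_rot: [0.931, 0.365, 0.0, -0.0]
contact_force: [0.8, 4.7, 2.8]
gripper_width: 0.0116
```

```bash
python3 q.py
```

```text
7.2 [0.4555 0.0116 0.2829] w 0.0116 F [0.79 4.74 2.78] T [ 0.763 -0.17  -0.019] ang 0.7466 q6 -0.8671 tq 0.408
```

Emit:
step_arm(
  rows=[0, 0, 0, 0, 0, 0.025, 0, 0, 0, 0, 0, 0.025, 0, 0, 0, 0, 0, 0.025, 0, 0, 0, 0, 0, 0.025, 0, 0, 0, 0, 0, 0],
)

```text
clock: 7.62
eef_pos: [0.4556, 0.0117, 0.2829]
tool_rot: [0.948, 0.318, 0.001, -0.0]
contact_force: [1.3, 5.2, 2.4]
gripper_width: 0.0116
```

```bash
python3 q.py
```

```text
7.62 [0.4556 0.0117 0.2829] w 0.0116 F [1.29 5.18 2.43] T [ 0.994 -0.239 -0.055] ang 0.6468 q6 -0.7673 tq 0.398
```

Emit:
step_arm(
  rows=[0, 0, 0, 0, 0, 0.025, 0, 0, 0, 0, 0, 0.025, 0, 0, 0, 0, 0, 0.025, 0, 0, 0, 0, 0, 0.025, 0, 0, 0, 0, 0, 0],
)

```text
clock: 8.03
eef_pos: [0.4556, 0.0117, 0.2829]
tool_rot: [0.963, 0.27, 0.001, -0.0]
contact_force: [1.8, 6.3, 2.2]
gripper_width: 0.0121
```

```bash
python3 q.py
```

```text
8.03 [0.4556 0.0117 0.2829] w 0.0121 F [1.81 6.25 2.23] T [ 1.208 -0.331 -0.058] ang 0.5467 q6 -0.6673 tq 0.4
```

Emit:
step_arm(
  rows=[0, 0, 0, 0, 0, 0.025, 0, 0, 0, 0, 0, 0.025, 0, 0, 0, 0, 0, 0.025, 0, 0, 0, 0, 0, 0],
)

```text
clock: 8.37
eef_pos: [0.4557, 0.0118, 0.2829]
tool_rot: [0.972, 0.234, 0.001, -0.0]
contact_force: [1.8, 7.6, 1.5]
gripper_width: 0.0119
```

```bash
python3 q.py
```

```text
8.37 [0.4557 0.0118 0.2829] w 0.0119 F [1.8  7.59 1.5 ] T [ 1.236 -0.434 -0.028] ang 0.4717 q6 -0.5924 tq 0.4
```

Emit:
step_arm(
  rows=[0.2, -0.4, 0, 0, 0, 0.02, 0.2, -0.4, 0, 0, 0, 0.02, 0, 0, 0, 0, 0, 0.02, 0, 0, 0, 0, 0, 0],
)

```text
clock: 8.7
eef_pos: [0.4558, 0.0121, 0.2829]
tool_rot: [0.979, 0.204, 0.001, 0.0]
contact_force: [4.3, -1.0, 1.4]
gripper_width: 0.0115
```

```bash
python3 q.py
python3 - <<'E'
from h import *
s=grab_frame("side"); crop(s,240,180,60,50,10,"s9.png")
E
```

```text
8.7 [0.4558 0.0121 0.2829] w 0.0115 F [ 4.28 -1.02  1.37] T [-0.304 -0.825 -0.024] ang 0.4107 q6 -0.5292 tq 0.324
```

View pics/s9.png

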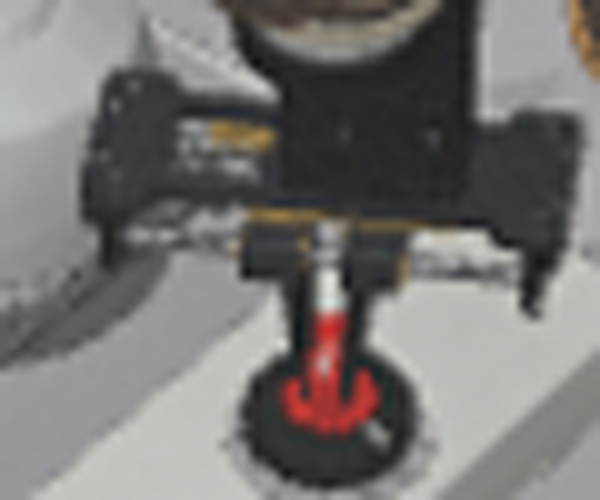

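Emit:
step_arm(
  rows=[0.3, 0.2, 0, 0, 0, 0.02, 0, 0, 0, 0, 0, 0.02, 0, 0, 0, 0, 0, 0.02, 0, 0, 0, 0, 0, 0],
)

```text
clock: 9.08
eef_pos: [0.456, 0.0122, 0.2829]
tool_rot: [0.985, 0.174, 0.001, 0.0]
contact_force: [5.4, -0.9, 2.2]
gripper_width: 0.0118
```

```bash
python3 q.py
```

```text
9.08 [0.456  0.0122 0.2829] w 0.0118 F [ 5.35 -0.9   2.22] T [-0.385 -0.924 -0.051] ang 0.3497 q6 -0.4681 tq 0.328
```

Emit:
step_arm(
  rows=[0, 0, 0, 0, 0, 0.02, 0, 0, 0, 0, 0, 0.02, 0, 0, 0, 0, 0, 0.02, 0, 0, 0, 0, 0, 0],
)

```text
clock: 9.42
eef_pos: [0.456, 0.0122, 0.2829]
tool_rot: [0.99, 0.144, 0.001, 0.0]
contact_force: [5.2, -1.4, 2.2]
gripper_width: 0.0118
```

```bash
python3 q.py
```

```text
9.42 [0.456  0.0122 0.2829] w 0.0118 F [ 5.17 -1.37  2.19] T [-0.349 -1.043 -0.077] ang 0.2896 q6 -0.408 tq 0.333
```

Emit:
step_arm(
  rows=[0, 0, 0, 0, 0, 0.02, 0, 0, 0, 0, 0, 0.02, 0, 0, 0, 0, 0, 0.02, 0, 0, 0, 0, 0, 0],
)

```text
clock: 9.75
eef_pos: [0.4561, 0.0122, 0.2829]
tool_rot: [0.993, 0.115, 0.001, 0.0]
contact_force: [6.1, -0.6, 1.7]
gripper_width: 0.0113
```

```bash
python3 q.py
```

```text
9.75 [0.4561 0.0122 0.2829] w 0.0113 F [ 6.13 -0.6   1.73] T [-0.262 -1.061  0.022] ang 0.2296 q6 -0.3481 tq 0.334
```

```bash
cat > q2.py <<'E'
from h import *
Ts=[]
for i in range(5):
    grab_frame("side"); st=get_state(); Ts.append(st["wrist_torque"][2])
print(np.round(Ts,3),"mean",np.mean(Ts).round(3)); import q
E
python3 q2.py
```

```text
[-0.029 -0.026 -0.025 -0.012 -0.038] mean -0.026
10.0 [0.4561 0.0122 0.2829] w 0.0118 F [ 6.13 -0.91  1.54] T [-0.224 -1.078 -0.038] ang 0.2307 q6 -0.3492 tq -0.051
```

Emit:
step_arm(
  rows=[0.5, 0.1, 0, 0, 0, 0.02, 0, 0, 0, 0, 0, 0.02, 0, 0, 0, 0, 0, 0],
)

```text
clock: 10.25
eef_pos: [0.4563, 0.0122, 0.2828]
tool_rot: [0.996, 0.095, 0.0, 0.0]
contact_force: [5.2, -1.7, 4.3]
gripper_width: 0.0119
```

```bash
python3 q2.py
```

```text
[-0.105 -0.023 -0.047 -0.056 -0.042] mean -0.055
10.5 [0.4563 0.0122 0.2828] w 0.0119 F [ 4.25 -1.79  4.06] T [-0.462 -0.753 -0.042] ang 0.1918 q6 -0.3101 tq -0.047
```

Emit:
step_arm(
  rows=[0, 0, 0, 0, 0, 0.02, 0, 0, 0, 0, 0, 0.02, 0, 0, 0, 0, 0, 0.01, 0, 0, 0, 0, 0, 0, 0, 0, 0, 0, 0, 0],
)

```text
clock: 10.92
eef_pos: [0.4563, 0.0122, 0.2828]
tool_rot: [0.997, 0.071, 0.0, 0.0]
contact_force: [4.2, -1.5, 4.9]
gripper_width: 0.0119
```

```bash
python3 q2.py
```

```text
[0.01  0.027 0.09  0.044 0.051] mean 0.044
11.17 [0.4563 0.0122 0.2828] w 0.0117 F [ 4.46 -1.47  4.91] T [-0.432 -0.888  0.051] ang 0.1419 q6 -0.2602 tq 0.033
```

Emit:
step_arm(
  rows=[0, 0, 0, 0, 0, 0.02, 0, 0, 0, 0, 0, 0.02, 0, 0, 0, 0, 0, 0.01, 0, 0, 0, 0, 0, 0, 0, 0, 0, 0, 0, 0],
)

```text
clock: 11.58
eef_pos: [0.4564, 0.0122, 0.2828]
tool_rot: [0.999, 0.046, 0.0, 0.0]
contact_force: [4.8, -1.5, 5.9]
gripper_width: 0.0118
```

```bash
python3 q2.py
```

```text
[0.061 0.069 0.071 0.136 0.072] mean 0.082
11.83 [0.4564 0.0122 0.2828] w 0.0118 F [ 4.09 -1.93  4.69] T [-0.414 -0.954  0.072] ang 0.0918 q6 -0.21 tq 0.098
```

Emit:
step_arm(
  rows=[0, 0, 0, 0, 0, 0.02, 0, 0, 0, 0, 0, 0.02, 0, 0, 0, 0, 0, 0.01, 0, 0, 0, 0, 0, 0, 0, 0, 0, 0, 0, 0],
)

```text
clock: 12.25
eef_pos: [0.4564, 0.0122, 0.2829]
tool_rot: [1.0, 0.021, 0.0, 0.0]
contact_force: [4.1, -1.7, 5.4]
gripper_width: 0.0115
```

```bash
python3 q2.py
```

```text
[0.177 0.117 0.153 0.128 0.179] mean 0.151
12.5 [0.4564 0.0122 0.2829] w 0.0116 F [ 4.65 -1.36  4.75] T [-0.421 -1.155  0.179] ang 0.0416 q6 -0.1597 tq 0.162
```

Seat contact: wrist torque z is climbing by about 0.065 N m per 0.05 rad. I'm aiming for about 0.25 N m total, including up to 0.06 of friction.

Emit:
step_arm(
  rows=[0, 0, 0, 0, 0, 0.015, 0, 0, 0, 0, 0, 0.015, 0, 0, 0, 0, 0, 0.015, 0, 0, 0, 0, 0, 0.01, 0, 0, 0, 0, 0, 0, 0, 0, 0, 0, 0, 0],
)

```text
clock: 13.0
eef_pos: [0.4564, 0.0123, 0.2828]
tool_rot: [1.0, -0.007, 0.001, 0.0]
contact_force: [4.6, -1.4, 5.5]
gripper_width: 0.0116
```

```bash
python3 q2.py
```

```text
[0.243 0.261 0.219 0.27  0.233] mean 0.245
13.25 [0.4564 0.0122 0.2829] w 0.0115 F [ 5.62 -1.5   5.05] T [-0.464 -1.182  0.233] ang -0.0133 q6 -0.1047 tq 0.234
```

Emit:
step_arm(
  rows=[0, 0, 0, 0, 0, 0.012, 0, 0, 0, 0, 0, 0, 0, 0, 0, 0, 0, 0, 0, 0, 0, 0, 0, 0, 0, 0, 0, 0, 0, 0, 0, 0, 0, 0, 0, 0, 0, 0, 0, 0, 0, 0, 0, 0, 0, 0, 0, 0],
)

```text
clock: 13.92
eef_pos: [0.4564, 0.0122, 0.2829]
tool_rot: [1.0, -0.013, 0.001, 0.0]
contact_force: [5.5, -1.6, 4.6]
gripper_width: 0.012
```

```bash
python3 q2.py
python3 - <<'E'
from h import *
s=grab_frame("side"); crop(s,225,170,75,60,10,"s10.png")
E
```

```text
[0.286 0.234 0.228 0.23  0.26 ] mean 0.248
14.17 [0.4564 0.0122 0.2829] w 0.0121 F [ 4.49 -1.76  4.56] T [-0.48  -1.214  0.26 ] ang -0.0252 q6 -0.0928 tq 0.252
```

View pics/s10.png

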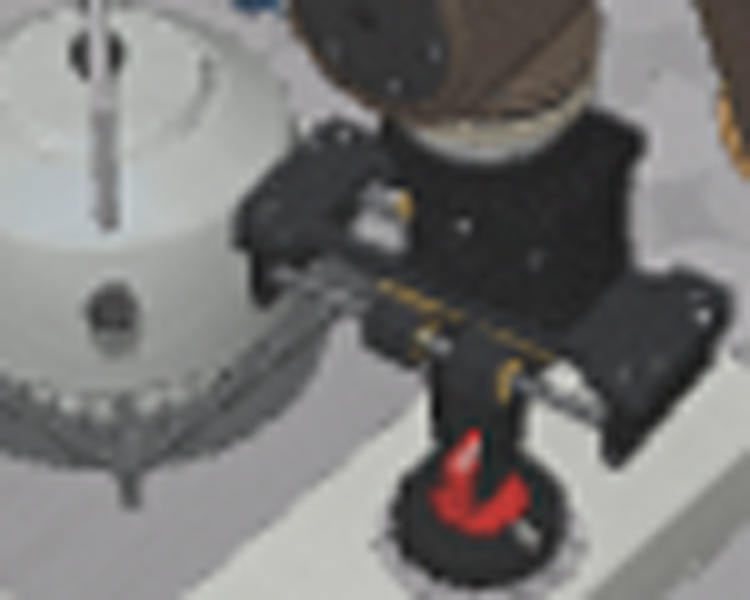

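Held snug at about 0.25 N m for over 0.5 s. The outer mark is unmoved at (525,525) in the crop. Releasing now.

Emit:
step_arm(
  rows=[0, 0, 0, 0, 0, 0, 0, 0, 0, 0, 0, 0, 0, 0, 0, 0, 0, 0, 0, 0, 0, 0, 0, 0, 0, 0, 0, 0, 0, 0],
  claw=-0.1,
)

```text
clock: 14.63
eef_pos: [0.4559, 0.0123, 0.2824]
tool_rot: [1.0, -0.013, -0.001, -0.0]
contact_force: [-0.2, 0.0, -1.2]
gripper_width: 0.0392
```

Emit:
step_arm(
  rows=[0, 0, -8, 0, 0, 0, 0, 0, -16, 0, 0, 0, 0, 0, -24, 0, 0, 0, 0, 0, -30, 0, 0, 0, 0, 0, -30, 0, 0, 0, 0, 0, -30, 0, 0, 0, 0, 0, -30, 0, 0, 0, 0, 0, -30, 0, 0, 0, 0, 0, -30, 0, 0, 0, 0, 0, -20, 0, 0, 0, 0, 0, 0, 0, 0, 0, 0, 0, 0, 0, 0, 0],
)

```text
clock: 15.63
eef_pos: [0.4556, 0.0123, 0.5315]
tool_rot: [1.0, -0.012, 0.001, 0.0]
contact_force: [-0.6, -0.2, -0.2]
gripper_width: 0.0431
```

```bash
python3 q.py
python3 - <<'E'
from h import *
t=grab_frame("top"); s=grab_frame("side"); crop(s,200,130,100,95,6,"s11.png"); crop(t,235,120,90,105,5.7,"t11.png")
E
```

```text
15.63 [0.4556 0.0123 0.5315] w 0.0431 F [-0.58 -0.17 -0.24] T [-0.164  0.084 -0.017] ang -0.025 q6 -0.0931 tq 0.001
```

View pics/s11.png

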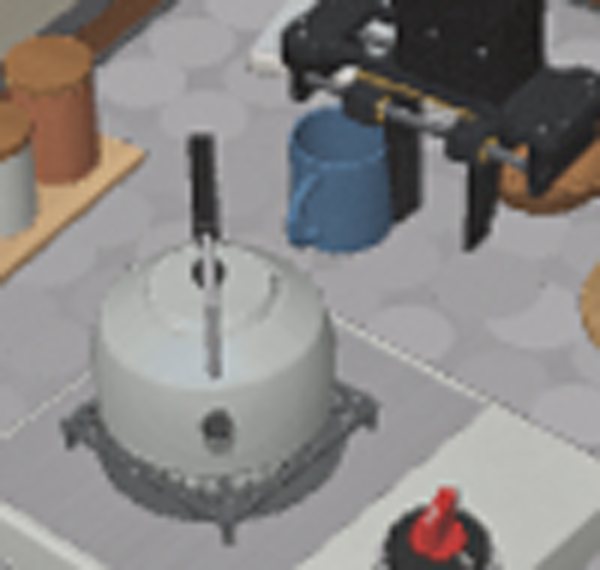

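View pics/t11.png

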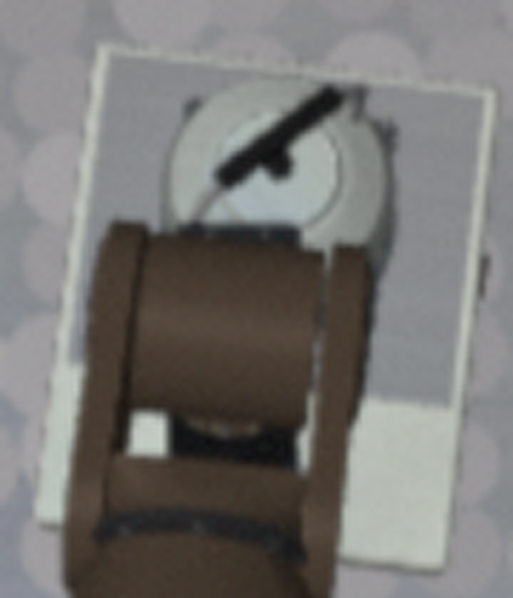

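Run:
```python
from h import *
t=grab_frame("top"); s=grab_frame("side")
crop(t,264,128,36,30,20,"t12.png"); crop(s,222,146,30,30,20,"s12.png")
```

```text
(no output)
```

View pics/t12.png

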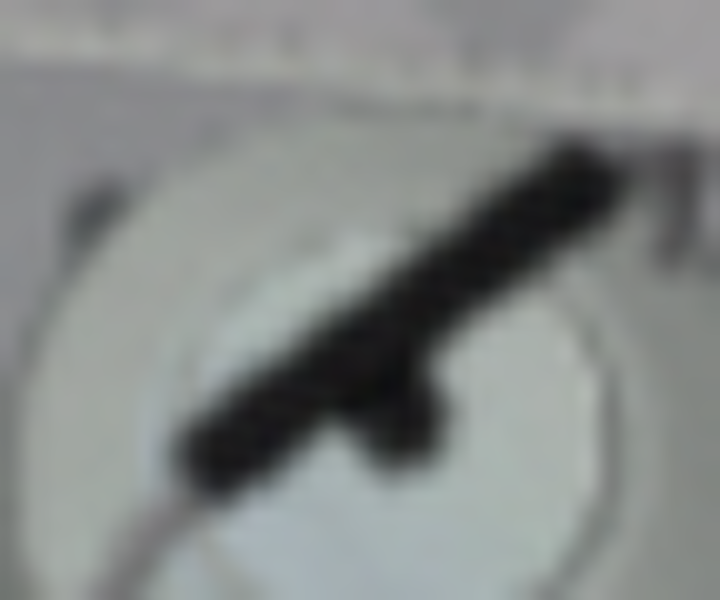

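View pics/s12.png

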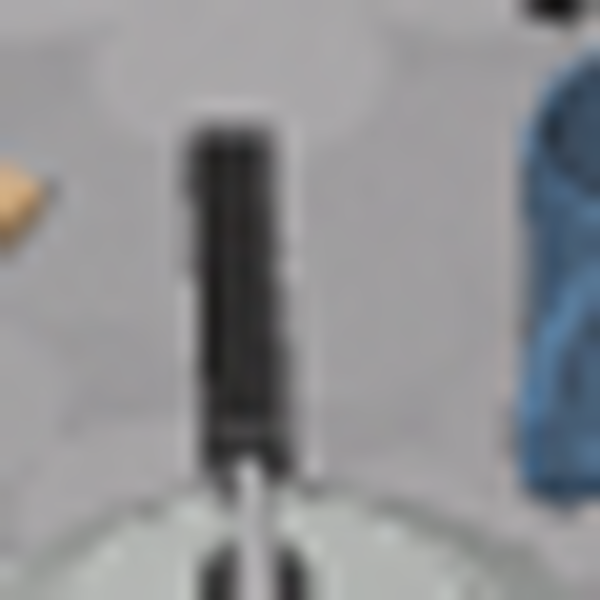

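Run:
```python
from h import *
t=grab_frame("top"); s=grab_frame("side")
ct=lambda x,y:(264+(x+.5)/20-.5,128+(y+.5)/20-.5)
cs=lambda x,y:(222+(x+.5)/20-.5,146+(y+.5)/20-.5)
a,b=(203,470),(600,168); A,B=(252,460),(232,135)
m=lambda p,q:((p[0]+q[0])/2,(p[1]+q[1])/2)
print("center tri",tri([t,s],[ct(*m(a,b)),cs(*m(A,B))]))
print("near end tri",tri([t,s],[ct(*a),cs(*A)]),"far",tri([t,s],[ct(*b),cs(*B)]))
for z in (.273,.277):
  p,q=onz(t,*ct(*a),z),onz(t,*ct(*b),z); print("top",z,p,q,(p+q)/2,np.linalg.norm(p-q),np.arctan2(*(q-p)[[1,0]]))
  p,q=onz(s,*cs(*A),z),onz(s,*cs(*B),z); print("side",z,p,q,(p+q)/2,np.linalg.norm(p-q),np.arctan2(*(q-p)[[1,0]]))
```

```text
center tri [ 0.64647057 -0.01452525  0.27547197]
near end tri [0.61931209 0.02161886 0.27235585] far [ 0.6733653  -0.05058291  0.28005494]
top 0.273 [0.62047503 0.02221471 0.273     ] [ 0.67615449 -0.0505157   0.273     ] [ 0.64831476 -0.0141505   0.273     ] 0.09159647834864743 -0.917411225231729
side 0.273 [0.61732132 0.02200182 0.273     ] [ 0.67839282 -0.05827585  0.273     ] [ 0.64785707 -0.01813701  0.273     ] 0.10086739637183716 -0.9204485979115485
top 0.277 [0.61941602 0.02213315 0.277     ] [ 0.67493839 -0.05039206  0.277     ] [ 0.64717721 -0.01412946  0.277     ] 0.09133805368013258 -0.9174112252317289
side 0.277 [0.61428672 0.0259996  0.277     ] [ 0.67512731 -0.05397455  0.277     ] [ 0.64470702 -0.01398747  0.277     ] 0.10048602227205032 -0.9204485979115498
```

Grip centre is (0.6467, -0.0145, 0.274), heading -0.918 rad. That agrees with the hob's pan centre and the spout direction. I'll move over it and rotate the jaws across it.

Emit:
step_arm(
  rows=[32, 3.7, 0, 0, 0, 0, 32, 3.7, 0, 0, 0, 0, 32, 3.7, 0, 0, 0, 0, 32, 3.7, 0, 0, 0, 0, 32, 3.7, 0, 0, 0, 0, 32, 3.7, 0, 0, 0, 0, 0, 0, 0, 0, 0, -0.113, 0, 0, 0, 0, 0, -0.113, 0, 0, 0, 0, 0, -0.113, 0, 0, 0, 0, 0, -0.113, 0, 0, 0, 0, 0, -0.113, 0, 0, 0, 0, 0, -0.113],
  claw=0.3,
)

```text
clock: 16.93
eef_pos: [0.6479, -0.0148, 0.5298]
tool_rot: [0.946, 0.323, -0.001, -0.0]
contact_force: [1.0, 0.0, -0.7]
gripper_width: 0.0617
```

Emit:
step_arm(
  rows=[0, 0, 0, 0, 0, 0, 0, 0, 0, 0, 0, 0, 0, 0, 0, 0, 0, 0],
)

```text
clock: 17.18
eef_pos: [0.6477, -0.0148, 0.5303]
tool_rot: [0.948, 0.319, -0.0, -0.0]
contact_force: [0.3, 0.4, 0.3]
gripper_width: 0.0617
```

```bash
python3 q.py
python3 - <<'E'
from h import *
st=get_state(); d=np.array([.6467,-.0145,.445])-st["eef_pos"]; print(R.from_quat(st["tool_rot"]).inv().apply(d)*1000)
t=grab_frame("top"); s=grab_frame("side"); crop(s,200,110,100,80,7,"s13.png"); crop(t,235,120,160,110,4.5,"t13.png")
for n,p,z in (("mug",(355,135),.085),("bowl_a",(384,161),.05),("creamer",(412,183),.078),("purple",(368,270),.1)): print(n,onz(t,*p,z).round(3))
h=cv2.cvtColor(s["img"],cv2.COLOR_RGB2HSV); m=cv2.inRange(h,(8,80,80),(25,255,255)); m[:150]=0;m[205:]=0;m[:,:285]=0;m[:,345:]=0
print(cv2.boundingRect(m), "pred mat centre px side",proj(s,[.4531,-.3717,.008]), [proj(s,[.4531+.095*np.cos(a),-.3717+.095*np.sin(a),.008]).round(1) for a in (0,1.57,3.14,4.71)])
E
```

```text
17.18 [ 0.6477 -0.0148  0.5303] w 0.0617 F [0.25 0.4  0.34] T [-0.025  0.056  0.004] ang 0.6492 q6 -0.774 tq -0.063
[-0.60617952 -0.82213411 85.30301626]
mug [ 0.734 -0.31   0.085]
bowl_a [ 0.632 -0.434  0.05 ]
creamer [ 0.532 -0.536  0.078]
purple [ 0.186 -0.339  0.1  ]
(285, 150, 17, 40) pred mat centre px side [316.90868223 180.48010674] [array([298.5, 173.4]), array([306.9, 192.3]), array([335.9, 187.9]), array([326.4, 169.3])]
```

View pics/s13.png

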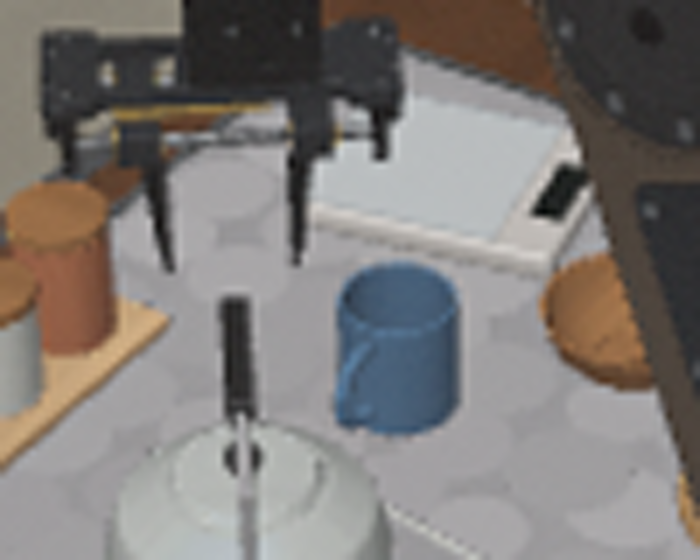

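View pics/t13.png

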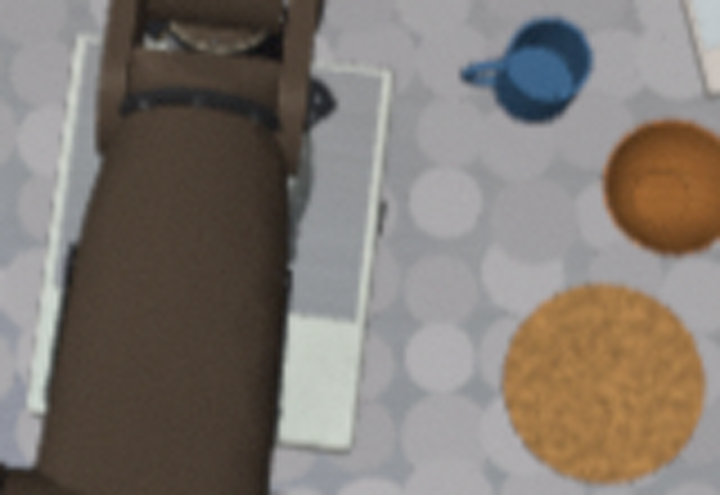

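Jaws straddle the grip: fingers at (170,270) and (298,262), grip at (238,350). Descending and closing.

Emit:
step_arm(
  rows=[-0.3, -0.4, 15, 0, 0, 0, -0.3, -0.4, 15, 0, 0, 0, 0, 0, 15, 0, 0, 0, 0, 0, 15, 0, 0, 0, 0, 0, 13, 0, 0, 0, 0, 0, 12, 0, 0, 0, 0, 0, 0, 0, 0, 0, 0, 0, 0, 0, 0, 0],
)

```text
clock: 17.95
eef_pos: [0.6468, -0.0145, 0.4456]
tool_rot: [0.947, 0.32, -0.0, -0.0]
contact_force: [0.8, -0.5, 0.9]
gripper_width: 0.0615
```

Emit:
step_arm(
  rows=[0, 0, 0, 0, 0, 0, 0, 0, 0, 0, 0, 0, 0, 0, 0, 0, 0, 0, 0, 0, 0, 0, 0, 0, 0, 0, 0, 0, 0, 0, 0, 0, 0, 0, 0, 0],
  claw=-1,
  grip_force=40,
)

```text
clock: 18.45
eef_pos: [0.6466, -0.0145, 0.4459]
tool_rot: [0.947, 0.321, 0.0, 0.0]
contact_force: [0.6, -0.1, 0.3]
gripper_width: 0.0273
```

```bash
python3 q.py
python3 - <<'E'
from h import *
s=grab_frame("side"); crop(s,200,110,100,100,6,"s14.png")
E
```

```text
18.45 [ 0.6466 -0.0145  0.4459] w 0.0273 F [ 0.56 -0.07  0.33] T [ 0.001 -0.033  0.024] ang 0.6529 q6 -0.7774 tq 0.002
```

View pics/s14.png

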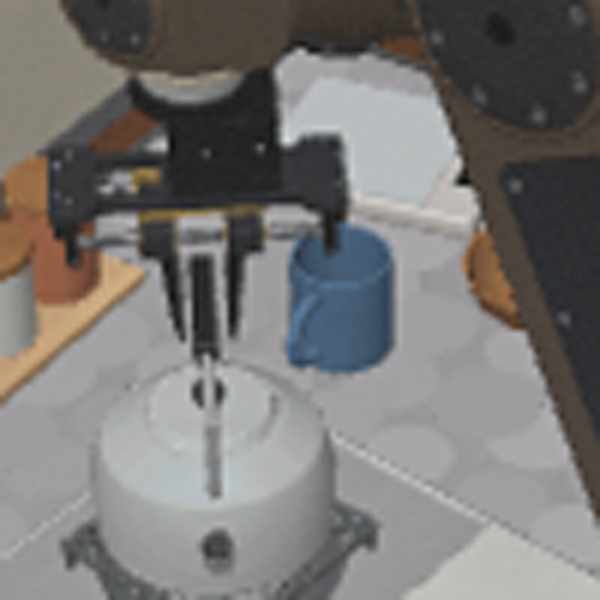

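Still closing at 27 mm, and the grip is centred. I'll let it finish and then lift slowly.

Emit:
step_arm(
  rows=[0, 0, 0, 0, 0, 0, 0, 0, 0, 0, 0, 0, 0, 0, 0, 0, 0, 0, 0, 0, 0, 0, 0, 0, 0, 0, 0, 0, 0, 0, 0, 0, 0, 0, 0, 0],
)

```text
clock: 19.0
eef_pos: [0.6467, -0.0144, 0.4457]
tool_rot: [0.947, 0.321, 0.0, -0.0]
contact_force: [0.4, 1.5, -0.6]
gripper_width: 0.0155
```

Emit:
step_arm(
  rows=[0, 0, -3, 0, 0, 0, 0, 0, -3, 0, 0, 0, 0, 0, -3, 0, 0, 0, 0, 0, -4, 0, 0, 0, 0, 0, -4, 0, 0, 0, 0, 0, -5, 0, 0, 0, 0, 0, -5, 0, 0, 0, 0, 0, -5, 0, 0, 0, 0, 0, -4, 0, 0, 0, 0, 0, -4, 0, 0, 0, 0, 0, 0, 0, 0, 0, 0, 0, 0, 0, 0, 0],
)

```text
clock: 20.0
eef_pos: [0.6466, -0.0145, 0.4859]
tool_rot: [0.947, 0.321, 0.0, 0.0]
contact_force: [0.9, 0.5, -5.3]
gripper_width: 0.0156
```

```bash
python3 q.py
python3 - <<'E'
from h import *
s=grab_frame("side"); crop(s,200,110,100,100,6,"s15.png")
E
```

```text
20.0 [ 0.6466 -0.0145  0.4859] w 0.0156 F [ 0.86  0.46 -5.34] T [-0.078  0.052  0.004] ang 0.653 q6 -0.7775 tq 0.0
```

View pics/s15.png

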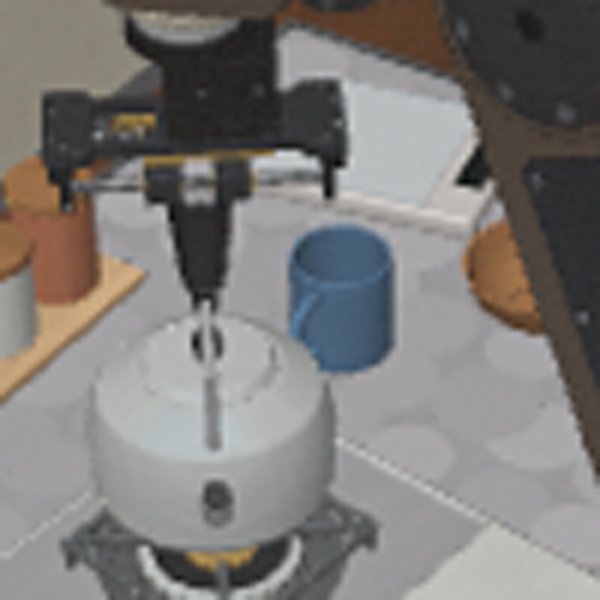

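Kettle lifted level at about 5.3 N and 40 mm clear. Carrying it to the mat with ramps.

Emit:
step_arm(
  rows=[-5.5, 2.5, 0, 0, 0, 0, -11, 4.9, 0, 0, 0, 0, -16.4, 7.4, 0, 0, 0, 0, -18.3, 8.2, 0, 0, 0, 0, -18.3, 8.2, 0, 0, 0, 0, -18.3, 8.2, 0, 0, 0, 0, -18.3, 8.2, 0, 0, 0, 0, -18.3, 8.2, 0, 0, 0, 0, -18.3, 8.2, 0, 0, 0, 0, -18.3, 8.2, 0, 0, 0, 0, -18.3, 8.2, 0, 0, 0, 0, -18.3, 8.2, 0, 0, 0, 0],
)

```text
clock: 21.05
eef_pos: [0.5422, -0.2064, 0.4857]
tool_rot: [0.947, 0.321, -0.0, -0.0]
contact_force: [1.2, -0.2, -4.9]
gripper_width: 0.0159
```

Emit:
step_arm(
  rows=[-18.3, 8.2, 0, 0, 0, 0, -18.3, 8.2, 0, 0, 0, 0, -18.3, 8.2, 0, 0, 0, 0, -18.3, 8.2, 0, 0, 0, 0, -18.3, 8.2, 0, 0, 0, 0, -18.3, 8.2, 0, 0, 0, 0, -18.3, 8.2, 0, 0, 0, 0, -16.4, 7.4, 0, 0, 0, 0, -12.8, 5.7, 0, 0, 0, 0, -9.1, 4.1, 0, 0, 0, 0, -5.5, 2.5, 0, 0, 0, 0, 0, 0, 0, 0, 0, 0],
)

```text
clock: 22.05
eef_pos: [0.4533, -0.3714, 0.4856]
tool_rot: [0.947, 0.32, -0.0, 0.0]
contact_force: [1.0, 0.6, -4.6]
gripper_width: 0.0156
```

Emit:
step_arm(
  rows=[0, 0, 8, 0, 0, 0, 0, 0, 12, 0, 0, 0, 0, 0, 14, 0, 0, 0, 0, 0, 14, 0, 0, 0, 0, 0, 12, 0, 0, 0, 0, 0, 8, 0, 0, 0, 0, 0, 4, 0, 0, 0, 0, 0, 0, 0, 0, 0, 0, 0, 0, 0, 0, 0],
)

```text
clock: 22.8
eef_pos: [0.4541, -0.3704, 0.414]
tool_rot: [0.947, 0.321, 0.0, 0.0]
contact_force: [-0.2, -0.6, -5.3]
gripper_width: 0.0161
```

```bash
python3 q.py
python3 - <<'E'
from h import *
t=grab_frame("top"); s=grab_frame("side"); crop(s,240,100,120,110,6,"s16.png"); crop(t,310,150,110,100,6,"t16.png"); cv2.imwrite("pics/t16f.png",t["img"][:,:,::-1])
E
```

```text
22.8 [ 0.4541 -0.3704  0.414 ] w 0.0161 F [-0.22 -0.61 -5.29] T [-0.074  0.007  0.047] ang 0.6534 q6 -1.4504 tq 0.003
```

View pics/s16.png

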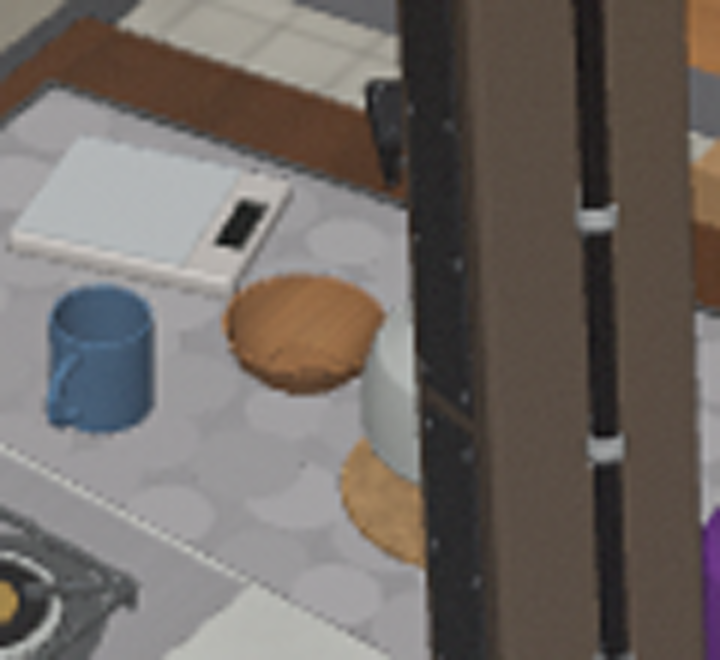

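View pics/t16.png

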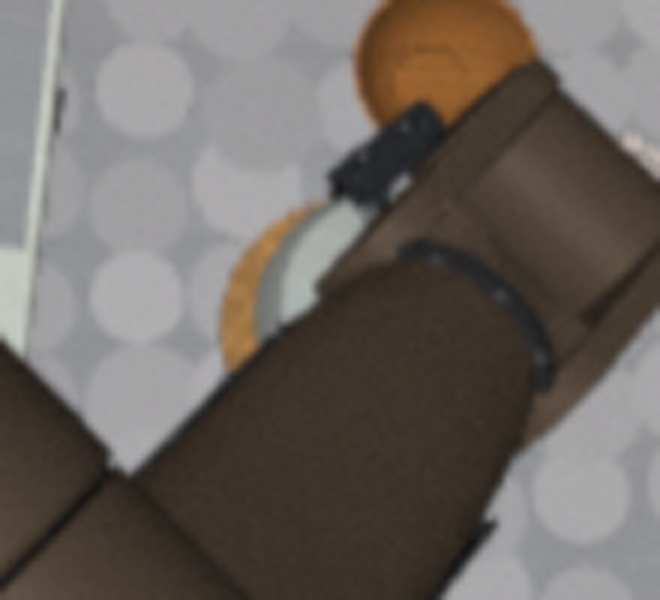

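Kettle hangs over the mat, about 45 mm above by the TCP height. Lowering to about 6 mm above, then slow contact.

Emit:
step_arm(
  rows=[-0.8, 0.2, 5, 0, 0, 0, -0.8, 0.2, 7, 0, 0, 0, 0, 0, 7, 0, 0, 0, 0, 0, 7, 0, 0, 0, 0, 0, 6, 0, 0, 0, 0, 0, 4, 0, 0, 0, 0, 0, 3, 0, 0, 0, 0, 0, 0, 0, 0, 0, 0, 0, 0, 0, 0, 0],
)

```text
clock: 23.65
eef_pos: [0.4529, -0.3719, 0.3746]
tool_rot: [0.947, 0.321, 0.0, -0.0]
contact_force: [0.6, 0.2, -4.5]
gripper_width: 0.0156
```

Emit:
step_arm(
  rows=[0, 0, 1, 0, 0, 0, 0, 0, 1, 0, 0, 0, 0, 0, 1, 0, 0, 0, 0, 0, 1, 0, 0, 0, 0, 0, 0, 0, 0, 0],
)

```text
clock: 24.07
eef_pos: [0.4528, -0.3718, 0.3705]
tool_rot: [0.947, 0.321, -0.0, -0.0]
contact_force: [-0.5, 0.1, -4.6]
gripper_width: 0.0158
```

Emit:
step_arm(
  rows=[0, 0, 0.5, 0, 0, 0, 0, 0, 0.5, 0, 0, 0, 0, 0, 0, 0, 0, 0],
)

```text
clock: 24.32
eef_pos: [0.4528, -0.3719, 0.3696]
tool_rot: [0.947, 0.321, 0.0, -0.0]
contact_force: [-0.7, 0.6, -5.9]
gripper_width: 0.0159
```

Emit:
step_arm(
  rows=[0, 0, 0.5, 0, 0, 0, 0, 0, 0.5, 0, 0, 0, 0, 0, 0, 0, 0, 0],
)

```text
clock: 24.57
eef_pos: [0.4529, -0.3719, 0.3687]
tool_rot: [0.947, 0.321, 0.0, 0.0]
contact_force: [-0.7, -0.6, -4.1]
gripper_width: 0.0157
```

Emit:
step_arm(
  rows=[0, 0, 0.5, 0, 0, 0, 0, 0, 0, 0, 0, 0, 0, 0, 0, 0, 0, 0],
)

```text
clock: 24.82
eef_pos: [0.4529, -0.3718, 0.3687]
tool_rot: [0.947, 0.321, 0.0, 0.0]
contact_force: [0.7, 1.8, 1.1]
gripper_width: 0.0157
```

Emit:
step_arm(
  rows=[0, 0, 0.5, 0, 0, 0, 0, 0, 0, 0, 0, 0, 0, 0, 0, 0, 0, 0],
)

```text
clock: 25.07
eef_pos: [0.453, -0.3718, 0.3686]
tool_rot: [0.947, 0.321, 0.0, 0.001]
contact_force: [0.5, 3.0, 7.3]
gripper_width: 0.0161
```

Kettle is resting on the mat: the force went from -5 N to +7 N with TCP at 0.3686, as predicted. I'll relieve a little and release.

Emit:
step_arm(
  rows=[0, 0, -0.4, 0, 0, 0, 0, 0, 0, 0, 0, 0, 0, 0, 0, 0, 0, 0],
)

```text
clock: 25.32
eef_pos: [0.4529, -0.3718, 0.3686]
tool_rot: [0.947, 0.321, 0.0, 0.0]
contact_force: [1.7, 3.7, 6.4]
gripper_width: 0.0157
```

Emit:
step_arm(
  rows=[0, 0, 0, 0, 0, 0, 0, 0, 0, 0, 0, 0, 0, 0, 0, 0, 0, 0, 0, 0, 0, 0, 0, 0, 0, 0, 0, 0, 0, 0, 0, 0, 0, 0, 0, 0, 0, 0, 0, 0, 0, 0, 0, 0, 0, 0, 0, 0],
  claw=0.3,
)

```text
clock: 25.98
eef_pos: [0.4528, -0.3719, 0.3681]
tool_rot: [0.947, 0.321, 0.0, -0.0]
contact_force: [0.9, 0.4, -0.1]
gripper_width: 0.0605
```

Emit:
step_arm(
  rows=[0, 0, -3, 0, 0, 0, 0, 0, -6, 0, 0, 0, 0, 0, -10, 0, 0, 0, 0, 0, -16, 0, 0, 0, 0, 0, -20, 0, 0, 0, 0, 0, -20, 0, 0, 0, 0, 0, -20, 0, 0, 0, 0, 0, -20, 0, 0, 0, 0, 0, -20, 0, 0, 0, 0, 0, -15, 0, 0, 0, 0, 0, 0, 0, 0, 0, 0, 0, 0, 0, 0, 0],
)

```text
clock: 26.98
eef_pos: [0.4526, -0.3716, 0.5189]
tool_rot: [0.947, 0.321, 0.0, 0.001]
contact_force: [-0.0, 0.5, -1.2]
gripper_width: 0.0619
```

```bash
python3 q.py
```

```text
26.98 [ 0.4526 -0.3716  0.5189] w 0.0619 F [-0.    0.46 -1.16] T [-0.031  0.021 -0.015] ang 0.653 q6 -1.4533 tq -0.0
```

Emit:
step_arm(
  rows=[17, -24.7, 0, 0, 0, 0, 17, -24.7, 0, 0, 0, 0, 17, -24.7, 0, 0, 0, 0, 17, -24.7, 0, 0, 0, 0, 17, -24.7, 0, 0, 0, 0, 17, -24.7, 0, 0, 0, 0, 17, -24.7, 0, 0, 0, 0, 17, -24.7, 0, 0, 0, 0, 17, -24.7, 0, 0, 0, 0, 17, -24.7, 0, 0, 0, 0, 17, -24.7, 0, 0, 0, 0, 17, -24.7, 0, 0, 0, 0],
)

```text
clock: 27.98
eef_pos: [0.4342, -0.0111, 0.5172]
tool_rot: [0.947, 0.321, -0.001, -0.0]
contact_force: [-0.0, -0.4, 0.5]
gripper_width: 0.0617
```

Emit:
step_arm(
  rows=[17, -24.7, 0, 0, 0, 0, 17, -24.7, 0, 0, 0, 0, 17, -24.7, 0, 0, 0, 0, 17, -24.7, 0, 0, 0, 0, 17, -24.7, 0, 0, 0, 0, 17, -24.7, 0, 0, 0, 0, 17, -24.7, 0, 0, 0, 0, 0, 0, 0, 0, 0, 0, 0, 0, 0, 0, 0, 0],
)

```text
clock: 28.73
eef_pos: [0.4239, 0.1981, 0.517]
tool_rot: [0.947, 0.322, -0.001, 0.0]
contact_force: [-0.8, -0.7, -1.0]
gripper_width: 0.0617
```

```bash
python3 q.py
python3 - <<'E'
from h import *
t=grab_frame("top"); s=grab_frame("side"); cv2.imwrite("pics/t17.png",t["img"][:,:,::-1]); crop(t,330,160,100,90,7,"t18.png"); crop(t,262,186,34,34,17,"t19.png");cv2.imwrite("pics/s17.png",s["img"][:,:,::-1])
E
```

```text
28.73 [0.4239 0.1981 0.517 ] w 0.0617 F [-0.81 -0.67 -1.  ] T [-0.096  0.014 -0.046] ang 0.6558 q6 -0.3599 tq 0.321
```

View pics/t17.png

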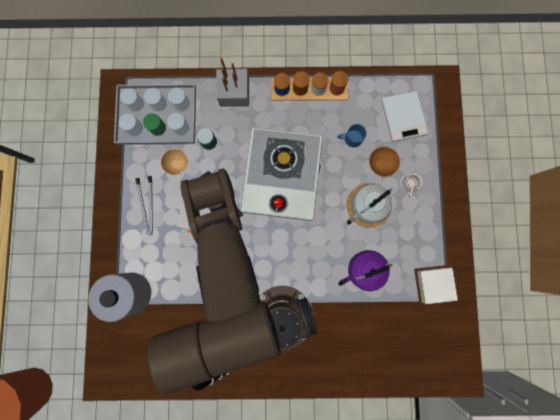

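View pics/t18.png

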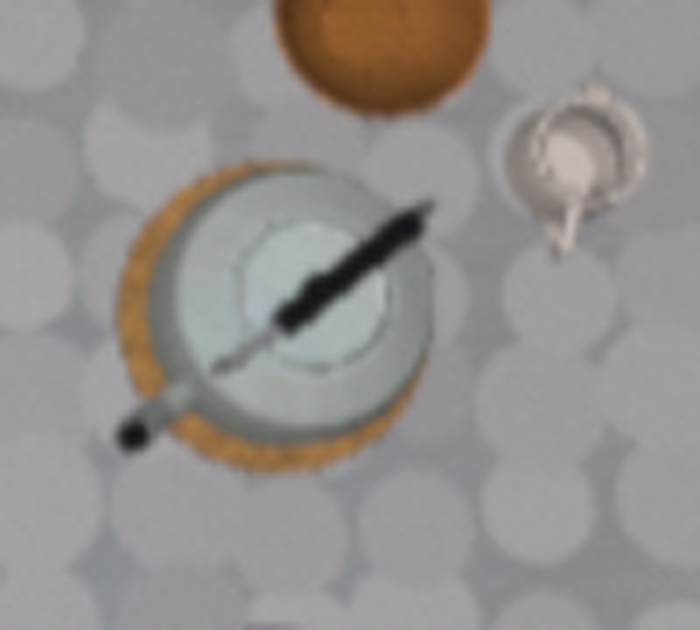

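View pics/t19.png

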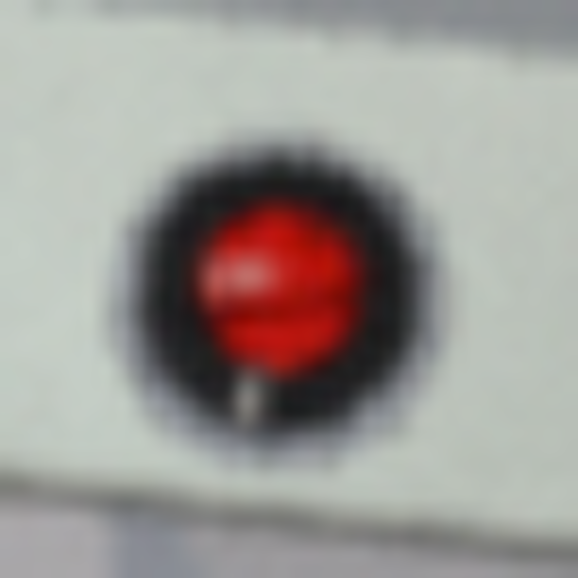

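View pics/s17.png

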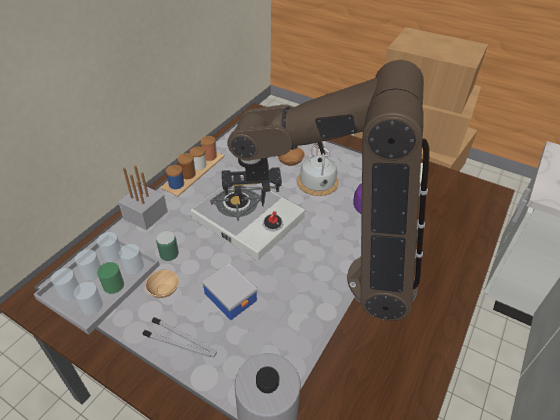

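Run:
```python
from h import *
t=grab_frame("top"); s=grab_frame("side")
c=lambda x,y:(330+(x+.5)/7-.5,160+(y+.5)/7-.5)
print("grip ctr",onz(t,*c(351.5,273.5),.198), "lid/body ctr z~.15", onz(t,*c(315,295),.15))
m=lambda z:onz(t,368.72,204.85,z); print("mat",m(.008))
crop(s,285,130,70,70,8,"s18.png"); crop(s,255,200,34,34,17,"s19.png"); import q
```

```text
grip ctr [ 0.4526035  -0.37283892  0.198     ] lid/body ctr z~.15 [ 0.44749828 -0.36393988  0.15      ]
mat [ 0.45306892 -0.37163515  0.008     ]
28.93 [0.4243 0.1962 0.5179] w 0.0618 F [ 0.12 -0.73  1.25] T [-0.027  0.005 -0.063] ang 0.6518 q6 -0.3601 tq -0.01
```

View pics/s18.png

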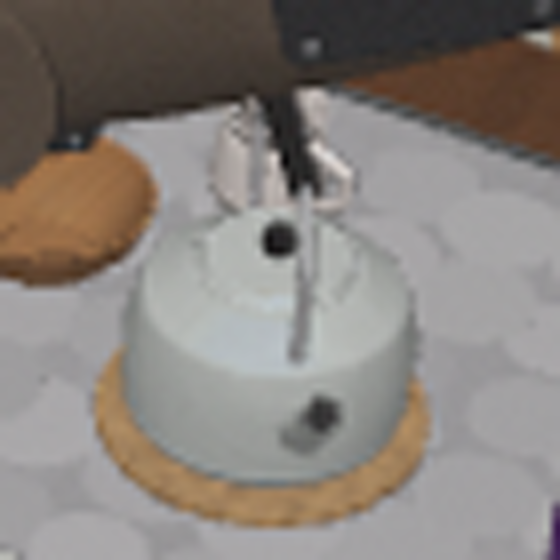

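View pics/s19.png

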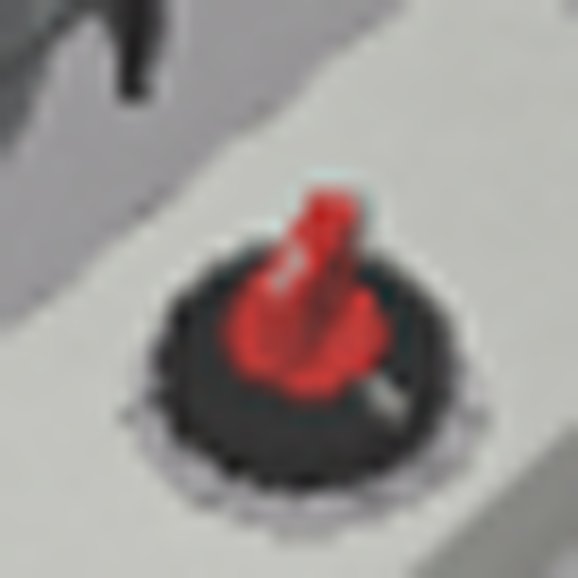

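```bash
python3 -c "
from station import sign_off
print(sign_off())"
```

```text
the job is handed in; nothing more can be done
None
```

The inner knob is shut snugly, the kettle stands on the cork mat, and I handed the job in at about 29 s of the 69 s allowed. `sign_off` gives no verdict, so the checks below are my own.

- **Inner valve:** I turned the red knob clockwise by about 1.19 rad in one grasp. The wrist torque rose from about -0.05 to 0.25 N m. I held it there for over 0.5 s, then let go and lifted straight off. Allowing for up to 0.06 N m of friction, I put the rise at the seat at about 0.19–0.25 N m, inside the snug range. The force between spindle and seat can't be measured directly, so that part is inferred from the torque.
- **Outer knob:** its white mark is at the same pixel as before in both views, at (250,398) in the top crop and (385,395) in the side crop.
- **Kettle:** I lifted it level (about 5.3 N) and set it down slowly; the wrist reading never passed about 7 N. After release its grip centre measured (0.4526, -0.3728) against the mat's (0.4531, -0.3716), about 1 mm apart. The side view shows a cork rim wherever the base edge is visible. One rough reading, on the lid and body outline, came out about 10 mm off centre. It used a guessed height, and even that is within the 25 mm limit.
- **Surroundings:** the bystanders look unmoved in the last top view, and the gripper is open and touching nothing.

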